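# Clear the bench block and stack the angle brackets on it

### The arm

A 6-joint arm with a two-finger parallel gripper is mounted at the origin on the work surface. World frame = base frame: x ahead of the robot, y to its left, z up, the work surface at z = 0. Lengths are in m, angles in rad, forces in N, time in s.
With the tool pointing down it reaches from about 0.275 to 0.75 m from the base axis. Payload 10.2 kg.
Tool frame: the origin (TCP) lies between the finger pads; the fingertips stand 22 mm ahead of it and the grasp point (between the pads) lies 3 mm ahead of it; z points along the fingers, y is the line along which they close (so a half turn about z gives the same grasp; the last joint's range is limited). The gripper opens to 88 mm and grips with 3 to 60 N. Pads are 18 mm wide; open, the fingers measure 123 mm over their backs; the gripper's body (75 mm by 187 mm) begins 45 mm behind the grasp point.
Start: joints at [0.902, 0.313, 1.498, -0, 1.331, -0.223], TCP at [0.226, 0.474, 0.261] pointing down, gripper open.
Joint ranges: [-2.94, 2.94], [-0.97, 2.17], [0.19, 2.56], [-1.23, 4.37], [0.02, 3.11], [-2.88, 2.88]. Speed limits (rad/s): [2.39, 2.39, 3.01, 3.14, 3.14, 3.14].

### API

Orientations are given as a 3x3 rotation matrix whose columns are the frame's x, y, z axes.
In Python, from rig import robot gives the robot as it stands.
- The arm moves only by the shell command python3 shift.py FILE [OPENING], which reads ROWS from the file FILE. ROWS is a JSON list of rows, 1 to 5 of them, each written [[dx, dy, dz], turn]: dx, dy, dz in units of 5 mm, then a turn about the tool's z in rad; each row shifts and turns the commanded pose from where the row before left it, along the tool's axes as they then stand; what a row does not reach is not made up. A row lasts 1/12 s, in which the tool goes at most 0.0417 m and 0.125 rad, less where a joint would pass 70% of its speed; a pose out of reach is approached as far as the arm can. OPENING is the finger opening in m, set as the command begins (- or left out keeps the last). The fingers move at their own pace and stop on an object; the grip force is fixed at half the most. Time passes only in rows, so rows that do not move let the fingers close. It prints the time, the measured TCP pose, the force, the opening and the grip force at its end. Input that does not fit is refused with a message, and nothing moves.
- robot.read_state(): the state, without advancing time (a new reading comes with each control period).
- robot.snapshot(name): name is "scene" or "top"; returns the picture (384x512x3 uint8, red, green, blue); there is no depth.
- robot.get_calibration(name): a dict with "mtx" (3x3 intrinsics, pixels), "eye" and "attitude" of the camera in the world. Camera axes: x right, y down, z forward; pixel columns grow to the right and rows downward; lengths in m; the calibration is good to about 2 mm. A picture is of the moment at which its call begins. get_calibration takes no time and is no camera call.
- robot.close_job(): hands the job in; it is judged then, once.
The state is a dict: "t": time; "joints": joint angles; "qd": joint speeds; "effort": joint torques, N m; "ee_pos": TCP position; "orientation": TCP orientation; "contact_force": force on the tool from outside, world axes, zero at the start; "wrist_torque": the same for the moment, N m; "gripper_width": finger opening in m; "grasp_force": force on a finger pad.
Only numpy, scipy, OpenCV 4.12 (cv2) and the standard library are available. Lean on these libraries where they do the work, as an engineer would, in place of code of your own. Each camera call takes 0.05 s, during which the arm holds its last target. There are 200 camera calls.

### The job

Pick up the scraper block and sweep all the loose chips off the black bench block into the tray at its end, without touching the chips with the fingers, and stand the scraper back on the middle of its cork pad. Only then stack all the brass angle brackets that are there in one level pile on the middle of the block, lying lengthwise along it with their tabs up, each turned end for end against the one below (its plate lying flat on the plate below, just clear of that one's tab), so that the pile stays balanced. Leave the copper disc and the punch where they are.

Things in the scene. Friction and masses are not known exactly. Their poses are not given: they have to be found in the camera images.
- block: black steel bench block, fixed, 110 (x) by 160 (y) mm, 40 high, flat top; origin: centre of its underside on the bench; y runs along its length, towards an open aluminium chip tray fixed at its +y end.
- tray_floor (a point): middle of the chip tray's floor, 141 mm along the block's +y from its centre, 4 mm up. The tray is 170 mm wide (block x from -85 to 85), reaches from the block's end (y = 80) to y = 201, has 26 mm walls and is open towards the block; the block's top stands 14 mm above its rim.
- pad: cork pad, fixed, 130 (x) by 70 (y) by 4 mm thick, origin under its centre; the scraper's place
- scraper: loose scraper block, about 0.2 kg: flat steel sole 100 (x) by 44 (y) by 14 mm high, with a wooden grip rib on it 76 (x) by 22 (y) mm, from 14 to 50 mm high, to be pinched across its 22 mm; origin at the centre of the sole's underside, z up. Starts on the cork pad, its length along the pad's. Its long edges do the sweeping.
- bracket1: loose brass angle bracket (L in side view), about 0.2 kg: plate 70 (x) by 40 (y) by 10 mm thick, with a tab across its full width at the +x end, 10 mm thick (x 25 to 35), its top 18 mm above the underside; origin at the centre of the plate's underside; centre of mass 3 mm towards the tab. Starts flat on the bench, tab up; two dark screw holes at x -18 and 6. 4 to 6 of the six are there.
- bracket1_tab (a point): middle of the top of bracket1's tab: 30 mm along +x from the bracket's origin, 18 mm up
- bracket2: loose brass angle bracket (L in side view), about 0.2 kg: plate 70 (x) by 40 (y) by 10 mm thick, with a tab across its full width at the +x end, 10 mm thick (x 25 to 35), its top 18 mm above the underside; origin at the centre of the plate's underside; centre of mass 3 mm towards the tab. Starts flat on the bench, tab up; two dark screw holes at x -18 and 6. 4 to 6 of the six are there.
- bracket2_tab (a point): middle of the top of bracket2's tab: 30 mm along +x from the bracket's origin, 18 mm up
- bracket3: loose brass angle bracket (L in side view), about 0.2 kg: plate 70 (x) by 40 (y) by 10 mm thick, with a tab across its full width at the +x end, 10 mm thick (x 25 to 35), its top 18 mm above the underside; origin at the centre of the plate's underside; centre of mass 3 mm towards the tab. Starts flat on the bench, tab up; two dark screw holes at x -18 and 6. 4 to 6 of the six are there.
- bracket3_tab (a point): middle of the top of bracket3's tab: 30 mm along +x from the bracket's origin, 18 mm up
- bracket4: loose brass angle bracket (L in side view), about 0.2 kg: plate 70 (x) by 40 (y) by 10 mm thick, with a tab across its full width at the +x end, 10 mm thick (x 25 to 35), its top 18 mm above the underside; origin at the centre of the plate's underside; centre of mass 3 mm towards the tab. Starts flat on the bench, tab up; two dark screw holes at x -18 and 6. 4 to 6 of the six are there.
- bracket4_tab (a point): middle of the top of bracket4's tab: 30 mm along +x from the bracket's origin, 18 mm up
- bracket5: loose brass angle bracket (L in side view), about 0.2 kg: plate 70 (x) by 40 (y) by 10 mm thick, with a tab across its full width at the +x end, 10 mm thick (x 25 to 35), its top 18 mm above the underside; origin at the centre of the plate's underside; centre of mass 3 mm towards the tab. Starts flat on the bench, tab up; two dark screw holes at x -18 and 6. 4 to 6 of the six are there.
- bracket5_tab (a point): middle of the top of bracket5's tab: 30 mm along +x from the bracket's origin, 18 mm up
- bracket6: loose brass angle bracket (L in side view), about 0.2 kg: plate 70 (x) by 40 (y) by 10 mm thick, with a tab across its full width at the +x end, 10 mm thick (x 25 to 35), its top 18 mm above the underside; origin at the centre of the plate's underside; centre of mass 3 mm towards the tab. Starts flat on the bench, tab up; two dark screw holes at x -18 and 6. 4 to 6 of the six are there.
- bracket6_tab (a point): middle of the top of bracket6's tab: 30 mm along +x from the bracket's origin, 18 mm up
- chip1: loose copper chip, 16 by 12 by 7 mm, 12 g, origin at the centre of its underside as it starts; lies on the block's top, within 50 mm of its centre. May be absent (3 to 5 of the five are there).
- chip2: loose copper chip, 16 by 12 by 7 mm, 12 g, origin at the centre of its underside as it starts; lies on the block's top, within 50 mm of its centre. May be absent (3 to 5 of the five are there).
- chip3: loose copper chip, 16 by 12 by 7 mm, 12 g, origin at the centre of its underside as it starts; lies on the block's top, within 50 mm of its centre. May be absent (3 to 5 of the five are there).
- chip4: loose copper chip, 16 by 12 by 7 mm, 12 g, origin at the centre of its underside as it starts; lies on the block's top, within 50 mm of its centre. May be absent (3 to 5 of the five are there).
- chip5: loose copper chip, 16 by 12 by 7 mm, 12 g, origin at the centre of its underside as it starts; lies on the block's top, within 50 mm of its centre. May be absent (3 to 5 of the five are there).
- disc: bystander: loose copper disc blank, 42 mm across, 12 mm high, lying between the robot and the block
- punch: bystander: steel letter punch, 90 by 12 by 12 mm, lying beyond the brackets

How it is judged:
By the outcome, as a careful person would: the job done as asked, in the order asked, and still so for the second after the job is handed in, with the robot touching nothing.
Of bracket1, bracket2, bracket3, bracket4, bracket5, bracket6 only 4 to 6 are there at a start; the rules pass over those that are not, and their reading is None.
Of chip1, chip2, chip3, chip4, chip5 only 3 to 5 are there at a start; the rules pass over those that are not, and their reading is None.
At some moment in a run one of scraper may be knocked a few centimetres aside while the robot is not near it.
Once in a run the grip may slacken for a moment while it holds something.
It also fails if it takes over 210 s, if anything falls off the work surface, if the arm or the gripper's body presses on something with over 40 N, if the wrist force passes 120 N, or if a joint passes its speed limit or range.

## Working session

There is one attempt and no reset: what is moved stays moved. The work goes in short steps, Python scripts to look and compute and a shell command to move; the robot and the scene stay as the last step left them, time stands still between calls to the robot, and variables do not carry over. Pictures are saved under pics/ and viewed, at most 14 in all, crops included, and the job is handed in when it is done.

```bash
ls; mkdir -p pics
python3 - <<'E'
from rig import robot
import cv2
for n in("scene","top"):
    im=robot.snapshot(n); cv2.imwrite(f"pics/{n}0.png",im[:,:,::-1])
    c=robot.get_calibration(n); print(n,c)
s=robot.read_state();print(s)
E
```

```text
pics
rig.py
shift.py
scene {'mtx': array([[376.48545494,   0.        , 258.83162286],
       [  0.        , 376.48545494, 188.79967148],
       [  0.        ,   0.        ,   1.        ]]), 'eye': array([1.05837717, 0.16159367, 0.77464272]), 'attitude': array([[-0.41693365,  0.71531372, -0.56079641],
       [ 0.90893019,  0.32574047, -0.26026729],
       [-0.00349868, -0.61823898, -0.7859824 ]])}
top {'mtx': array([[349.1538178 ,   0.        , 257.4499951 ],
       [  0.        , 349.1538178 , 192.27233133],
       [  0.        ,   0.        ,   1.        ]]), 'eye': array([ 0.48715204, -0.07520364,  0.85181358]), 'attitude': array([[ 0.00190527, -0.99676681,  0.08032625],
       [-0.99996742, -0.00252917, -0.007666  ],
       [ 0.00784437, -0.08030902, -0.99673915]])}
{'t': 0.1, 'joints': array([ 9.01610688e-01,  3.13376465e-01,  1.49831944e+00,  1.68754809e-05,
        1.33101554e+00, -2.23415029e-01]), 'qd': array([ 1.13850291e-03, -1.77162799e-03, -2.21728373e-03,  9.53456785e-04,
       -1.28830393e-04, -4.98692195e-05]), 'effort': array([ 1.55406422e-03, -4.02818263e+01, -2.52642560e+01,  6.95472769e-02,
        3.42320243e-02,  3.90100453e-06]), 'ee_pos': array([0.22625214, 0.47354008, 0.26024297]), 'orientation': array([[-9.02276857e-01,  4.31156553e-01, -7.06895085e-04],
       [ 4.31157052e-01,  9.02276479e-01, -8.67327321e-04],
       [ 2.63860950e-04, -1.08735217e-03, -9.99999374e-01]]), 'contact_force': array([ 0.23993091, -0.34405597,  0.22697359]), 'wrist_torque': array([ 0.00646909, -0.0473116 ,  0.00619605]), 'grasp_force': 0.0, 'gripper_width': 0.0880300705842204}
```
View pics/top0.png

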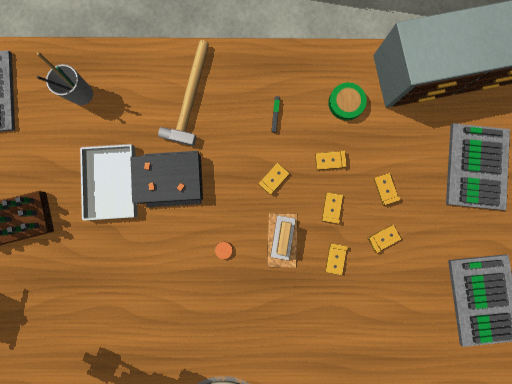

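View pics/scene0.png

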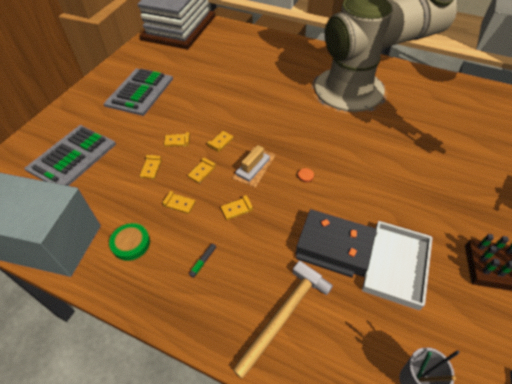

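Create h.py:
```python
import numpy as np, cv2
from rig import robot
def shot(n):
    im=robot.snapshot(n); return im, robot.get_calibration(n)
def cast(c,uv,z):
    uv=np.atleast_2d(uv).astype(float)
    d=np.c_[uv,np.ones(len(uv))]@np.linalg.inv(c["mtx"]).T@np.asarray(c["attitude"]).T
    e=c["eye"]; return (e+d*((z-e[2])/d[:,2])[:,None])
def proj(c,P):
    p=(np.atleast_2d(P)-c["eye"])@np.asarray(c["attitude"])@c["mtx"].T
    return p[:,:2]/p[:,2:]
def blobs(m,lo,hi):
    n,l,s,ce=cv2.connectedComponentsWithStats(m.astype(np.uint8),connectivity=8)
    return [(l==i,s[i],ce[i]) for i in range(1,n) if lo<=s[i][4]<=hi]
def yellow(im):
    h=cv2.cvtColor(im,cv2.COLOR_RGB2HSV)
    return (h[...,0]>18)&(h[...,0]<32)&(h[...,1]>150)&(h[...,2]>150)
def brackets(n,im,c,z=0.010):
    """holes -> origin xy, yaw"""
    out=[]
    m=cv2.morphologyEx(yellow(im).astype(np.uint8),cv2.MORPH_CLOSE,np.ones((5,5)))
    for b,s,ce in blobs(m,120,900):
        g=im[...,0].astype(float); med=np.median(g[b])
        er=cv2.erode(b.astype(np.uint8),np.ones((5,5)))>0
        w=np.where(er,np.clip(med-15-g,0,None),0)
        hs=[(x[1][4],(np.array(np.where(x[0])[::-1])*w[x[0]]).sum(1)/w[x[0]].sum(),w[x[0]].sum()) for x in blobs(w>0,2,60)]
        hs=sorted(hs,key=lambda t:-t[2])[:2]
        if len(hs)<2: out.append((ce,None));continue
        P=cast(c,[hs[0][1],hs[1][1],ce],z)
        mid=(P[0]+P[1])/2; d=P[1]-P[0]; L=np.linalg.norm(d); d/=L
        off=(P[2]-mid)@d
        if off<0:d=-d
        o=mid+0.006*d
        out.append((ce,o[:2],np.degrees(np.arctan2(d[1],d[0])),L,abs(off),s[4]))
    return out
```

Run:
```python
from h import *
np.set_printoptions(precision=4,suppress=True)
big=[]
for n in("top","scene"):
    im,c=shot(n)
    for b in brackets(n,im,c): print(n,*b)
    h=cv2.cvtColor(im,cv2.COLOR_RGB2HSV)
    m=((h[...,0]<10)&(h[...,1]>140)&(h[...,2]>150))
    for b,s,ce in blobs(m,8,600): print("orange",n,ce,s[4],cast(c,ce,.047)[0],cast(c,ce,.012)[0])
im,_=shot("top");a=cv2.resize(im[130:275,70:310],None,fx=3.3,fy=3.3,interpolation=cv2.INTER_CUBIC);cv2.imwrite("pics/a.png",a[:,:,::-1])
im,_=shot("scene");a=cv2.resize(im[130:310,230:440],None,fx=3.3,fy=3.3,interpolation=cv2.INTER_CUBIC);cv2.imwrite("pics/b.png",a[:,:,::-1])
```

```text
top [330.588  159.7833] [ 0.6355 -0.2591] -84.96704074547551 0.023858590448710366 0.00695225064659886 466
top [273.3871 178.1054] [ 0.5896 -0.1207] 138.78283188296226 0.024055309208223005 0.00622453486882798 465
top [386.4905 188.7252] [ 0.5652 -0.3948] -162.67292454360506 0.024152018049435595 0.006759516156541671 473
top [332.1201 207.5114] [ 0.5187 -0.2624] 170.8900308085081 0.02401102010564603 0.006179713553481494 483
top [384.3646 238.1663] [ 0.445  -0.3867] 117.68378292451798 0.024093890602746738 0.006038884018458444 469
top [335.9104 258.5339] [ 0.3965 -0.2695] -10.136881273394073 0.023968280890748078 0.006266555126334902 502
scene [220.3814 140.2839] [ 0.3954 -0.2681] -10.636172177763722 0.023880554770879834 0.007473705296415965 236
scene [176.6187 139.6459] [ 0.4439 -0.3852] 117.45600704299859 0.023728374637223628 0.006932934837152546 257
scene [150.4591 166.2704] [ 0.565  -0.3929] 18.407030341311117 0.04594187787872749 0.0053641980568630366 318
scene [201.605  169.7304] [ 0.507  -0.2591] -4.13976472071199 0.021124102408427256 0.01626374874486779 319
scene [178.3942 202.3122] [ 0.6343 -0.2576] -84.68312104855885 0.02421901688752252 0.006234332041389728 378
scene [236.7273 207.5606] [ 0.5904 -0.1199] -44.739783598494775 0.043733112756676476 0.0032492706990554132 396
```

View pics/a.png

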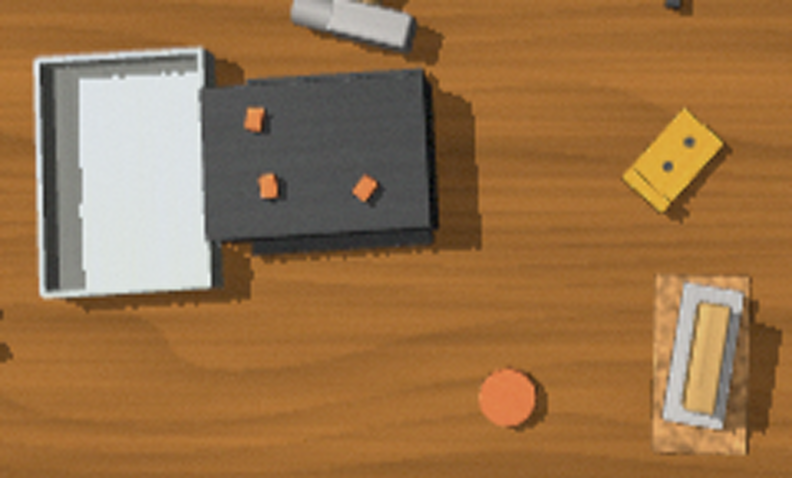

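View pics/b.png

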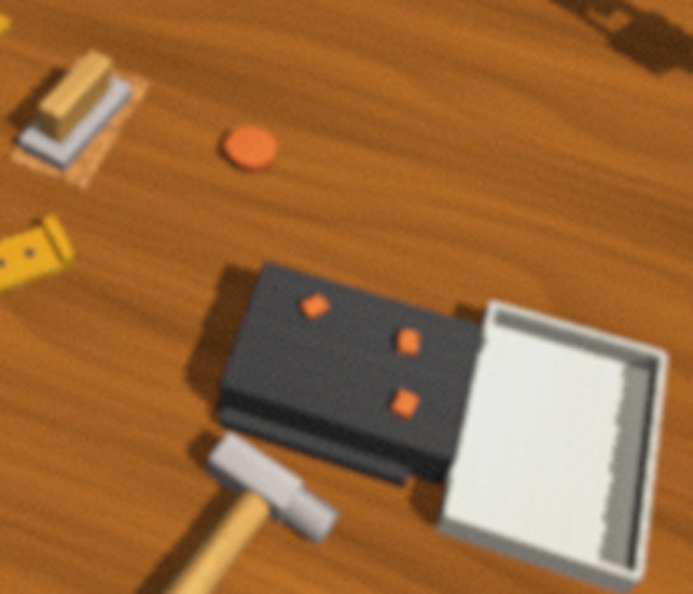

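Run:
```python
from h import *
np.set_printoptions(precision=4,suppress=True)
ct=robot.get_calibration("top");cs=robot.get_calibration("scene")
A=lambda p:(np.array(p)+.5)/3.3-.5+[70,130]
B=lambda p:(np.array(p)+.5)/3.3-.5+[230,130]
def rep(n,P,L=None):
    c=P.mean(0); e=np.roll(P,-1,0)-P
    print(n,c[:2],"edges",np.linalg.norm(e,axis=1),"deg",np.degrees(np.arctan2(e[:,1],e[:,0])))
bt=cast(ct,A([(203,88),(423,70),(432,228),(207,242)]),.04);rep("block top",bt);print(bt)
bs=cast(cs,B([(488,325),(448,472),(222,408),(265,264)]),.04);rep("block scene",bs);print(bs)
rep("tray top",cast(ct,A([(36,60),(208,49),(215,288),(43,297)]),.026))
rep("tray scene",cast(cs,B([(491,303),(664,353),(639,577),(443,520)]),.026))
rep("rib top",cast(ct,A([(700,303),(731,306),(714,414),(684,411)]),.054))
rep("sole top",cast(ct,A([(685,284),(744,292),(723,429),(664,419)]),.018))
rep("rib scene",cast(cs,B([(92,52),(112,62),(58,112),(40,104)]),.054))
rep("pad top",cast(ct,A([(655,275),(749,277),(747,455),(652,452)]),.004))
print("chips",cast(ct,A([(255,119),(268,186),(366,188)]),.047),cast(cs,B([(405,401),(409,341),(316,305)]),.045))
print("disc",cast(ct,A([(507,398)]),.012))
for n,c in(("top",ct),("scene",cs)):
    im=robot.snapshot(n); h=cv2.cvtColor(im,cv2.COLOR_RGB2HSV)
    # cork (low-sat brownish) pad / rib / sole statistics
    if n=="top":
        for p in [(660,400),(700,440),(707,350),(675,340),(500,398),(300,200),(620,400)]:
            u=A(p).round().astype(int);print(p,h[u[1],u[0]],im[u[1],u[0]])
```

```text
block top [0.5876 0.1334] edges [0.1565 0.1131 0.1582 0.1097] deg [ -85.0519 -175.8944   93.7109    3.2328]
[[0.6364 0.2149 0.04  ]
 [0.6499 0.059  0.04  ]
 [0.5371 0.0509 0.04  ]
 [0.5269 0.2087 0.04  ]]
block scene [0.5938 0.1387] edges [0.12   0.1489 0.1224 0.1591] deg [   1.5565  -83.4132 -173.5677   95.5685]
[[0.5257 0.2136 0.04  ]
 [0.6457 0.2169 0.04  ]
 [0.6628 0.069  0.04  ]
 [0.5412 0.0552 0.04  ]]
tray top [0.5774 0.2735] edges [0.1242 0.1731 0.1221 0.1714] deg [ -86.0632 -176.6048   93.1142    4.088 ]
tray scene [0.5783 0.2775] edges [0.1196 0.1707 0.1202 0.1756] deg [  94.2384    3.9051  -83.4097 -176.2641]
rib top [ 0.447  -0.1418] edges [0.0215 0.0747 0.0207 0.0746] deg [-95.4004 170.6909  84.418   -8.6651]
sole top [ 0.447  -0.1424] edges [0.043  0.099  0.0428 0.0976] deg [-97.5914 170.8791  80.551   -9.0098]
rib scene [ 0.4469 -0.1395] edges [0.0197 0.0687 0.0166 0.0699] deg [ 79.5736 -13.5674 -96.0371 169.1001]
pad top [ 0.4401 -0.1411] edges [0.0691 0.1291 0.069  0.1283] deg [-91.0981 178.9472  88.267   -1.0044]
chips [[0.6132 0.1753 0.047 ]
 [0.5659 0.1649 0.047 ]
 [0.5647 0.0964 0.047 ]] [[0.6105 0.1776 0.045 ]
 [0.5644 0.1673 0.045 ]
 [0.5629 0.1002 0.045 ]]
disc [[ 0.4162 -0.0006  0.012 ]]
(660, 400) [ 15 138 203] [203 147  93]
(700, 440) [ 15 142 203] [203 148  90]
(707, 350) [ 19 131 204] [204 165  99]
(675, 340) [ 15  50 159] [159 143 128]
(500, 398) [ 11 172 223] [223 128  73]
(300, 200) [45  6 84] [83 84 82]
(620, 400) [ 15 175 165] [165 109  52]
```

```bash
cat > plan.py <<'E'
import sys, numpy as np
from rig import robot
# plan.py x y z phi_deg : turn, then shift in tool axes after the turn ('-' keeps)
def st():
    s=robot.read_state();R=np.array(s["orientation"]);p=np.array(s["ee_pos"])
    return s,R,p,np.degrees(np.arctan2(R[1,1],R[0,1]))
s,R,p,phi=st()
if len(sys.argv)>1:
    a=sys.argv[1:]; t=[p[i] if a[i]=='-' else float(a[i]) for i in range(3)]
    f=phi if a[3]=='-' else float(a[3])
    w=np.radians(f); y=np.array([np.cos(w),np.sin(w),0]); x=np.array([-y[1],y[0],0])
    d=np.array(t)-p
    print("turn %.3f  shift x %.4f y %.4f z %.4f"%(-np.radians(f-phi),d@x,d@y,-d[2]))
print("t %.2f p %s phi %.2f F %s w %.4f g %.1f j1 %.2f j6 %.2f"%(s["t"],p.round(4),phi,np.round(s["contact_force"],1),s["gripper_width"],s["grasp_force"],s["joints"][0],s["joints"][5]))
E
python3 plan.py 0.447 -0.1405 0.13 81
```

```text
turn -0.289  shift x -0.3140 y -0.5721 z 0.1306
t 0.40 p [0.2264 0.4737 0.2606] phi 64.46 F [-0.2 -0.6  0.2] w 0.0877 g 0.0 j1 0.90 j6 -0.22
```

The rows are not in the units I measure in: shifts go in units of 5 mm. I convert before sending: -0.0286 m is -5.72, -0.0157 m is -3.14.

```bash
echo '[[[0,0,0],-0.1],[[0,0,0],-0.1],[[0,0,0],-0.089],[[-3.14,-5.72,0],0],[[-3.14,-5.72,0],0]]' > mv.in && python3 shift.py mv.in 0.05
echo '[[[-3.14,-5.72,0],0],[[-3.14,-5.72,0],0],[[-3.14,-5.72,0],0],[[-3.14,-5.72,0],0],[[-3.14,-5.72,0],0]]' > mv.in && python3 shift.py mv.in
echo '[[[-3.14,-5.72,0],0],[[-3.14,-5.72,0],0],[[-3.14,-5.72,0],0],[[-3.14,-5.72,0],0],[[-3.14,-5.72,0],0]]' > mv.in && python3 shift.py mv.in
echo '[[[-3.14,-5.72,2],0],[[-3.14,-5.72,4],0],[[-3.14,-5.72,4],0],[[-3.14,-5.72,4],0],[[-3.14,-5.72,4],0]]' > mv.in && python3 shift.py mv.in
echo '[[[0,0,0],0]]' > mv.in && python3 shift.py mv.in
python3 plan.py 0.447 -0.1405 0.045 81
python3 - <<'E'
from h import *
im,_=shot("top");a=cv2.resize(im[180:290,200:310],None,fx=3.3,fy=3.3,interpolation=cv2.INTER_CUBIC)
im,_=shot("scene");b=cv2.resize(im[110:220,200:310],None,fx=3.3,fy=3.3,interpolation=cv2.INTER_CUBIC)
cv2.imwrite("pics/c.png",np.hstack([a,b])[:,:,::-1])
E
```

```text
t: 0.82
ee_pos: [0.2482, 0.4119, 0.2603]
orientation: [[-0.988, 0.153, -0.0], [0.153, 0.988, -0.0], [0.0, -0.0, -1.0]]
contact_force: [0.3, -0.6, 0.1]
gripper_width: 0.0572
grasp_force: 0.0
t: 1.23
ee_pos: [0.3038, 0.2574, 0.2608]
orientation: [[-0.988, 0.156, 0.0], [0.156, 0.988, 0.0], [-0.0, 0.0, -1.0]]
contact_force: [0.7, 0.5, 1.9]
gripper_width: 0.0499
grasp_force: 0.0
t: 1.65
ee_pos: [0.3591, 0.1037, 0.2609]
orientation: [[-0.988, 0.156, 0.001], [0.156, 0.988, 0.0], [-0.001, 0.0, -1.0]]
contact_force: [1.3, 0.7, 0.1]
gripper_width: 0.0501
grasp_force: 0.0
t: 2.07
ee_pos: [0.4143, -0.0499, 0.17]
orientation: [[-0.988, 0.157, 0.001], [0.157, 0.988, -0.0], [-0.001, -0.0, -1.0]]
contact_force: [1.0, 0.8, 0.5]
gripper_width: 0.05
grasp_force: 0.0
t: 2.15
ee_pos: [0.4143, -0.0518, 0.1679]
orientation: [[-0.987, 0.16, -0.004], [0.16, 0.987, 0.001], [0.004, 0.0, -1.0]]
contact_force: [-0.6, 0.9, 0.2]
gripper_width: 0.0501
grasp_force: 0.0
turn -0.004  shift x -0.0462 y -0.0825 z 0.1229
t 2.15 p [ 0.4143 -0.0518  0.1679] phi 80.78 F [-0.6  0.9  0.2] w 0.0501 g 0.0 j1 -0.41 j6 -1.82
```

View pics/c.png

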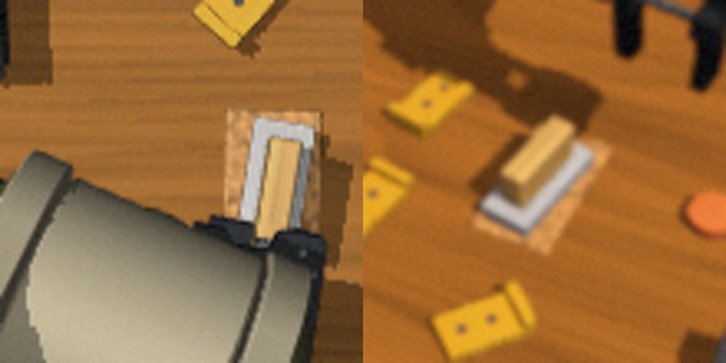

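Converted, -0.0275 m is -5.5, 0.02 m is 4.

```bash
echo '[[[-3.12,-5.5,0],-0.004],[[-3.12,-5.5,2],0],[[-3.12,-5.5,4],0],[[0,0,4],0],[[0,0,2],0]]' > mv.in && python3 shift.py mv.in
python3 plan.py 0.447 -0.1405 0.045 81
```

```text
t: 2.67
ee_pos: [0.4476, -0.1367, 0.1098]
orientation: [[-0.988, 0.153, -0.001], [0.153, 0.988, 0.0], [0.001, 0.0, -1.0]]
contact_force: [-0.7, 0.8, -0.3]
gripper_width: 0.0506
grasp_force: 0.0
turn 0.004  shift x 0.0000 y -0.0039 z 0.0648
t 2.67 p [ 0.4476 -0.1367  0.1098] phi 81.22 F [-0.7  0.8 -0.3] w 0.0506 g 0.0 j1 -0.55 j6 -1.97
```

```bash
echo '[[[0,0,4],0],[[0,0,4],0],[[0,0,3],0],[[0,0,0],0]]' > mv.in && python3 shift.py mv.in
python3 plan.py 0.447 -0.1405 0.045 81
```

```text
t: 3.0
ee_pos: [0.447, -0.1352, 0.0545]
orientation: [[-0.989, 0.151, -0.003], [0.151, 0.989, 0.002], [0.003, 0.001, -1.0]]
contact_force: [-0.7, 0.7, -0.5]
gripper_width: 0.0501
grasp_force: 0.0
turn 0.006  shift x -0.0009 y -0.0052 z 0.0095
t 3.00 p [ 0.447  -0.1352  0.0545] phi 81.33 F [-0.7  0.7 -0.5] w 0.0501 g 0.0 j1 -0.55 j6 -1.97
```

Converted, 0.0095 m is 1.9, -0.005 m is -1.

```bash
echo '[[[-0.2,-1,0],0.006],[[0,0,1.9],0],[[0,0,0],0],[[0,0,0],0]]' > mv.in && python3 shift.py mv.in
echo '[[[0,0,0],0],[[0,0,0],0],[[0,0,0],0],[[0,0,0],0],[[0,0,0],0]]' > mv.in && python3 shift.py mv.in 0.0
python3 plan.py 0.447 -0.1405 0.12 81
```

```text
t: 3.33
ee_pos: [0.448, -0.142, 0.0465]
orientation: [[-0.987, 0.158, 0.0], [0.158, 0.987, -0.0], [-0.0, -0.0, -1.0]]
contact_force: [0.2, -0.6, 0.4]
gripper_width: 0.0501
grasp_force: 0.0
t: 3.75
ee_pos: [0.4479, -0.1419, 0.0464]
orientation: [[-0.987, 0.158, 0.0], [0.158, 0.987, 0.0], [-0.0, 0.0, -1.0]]
contact_force: [0.2, 1.3, 1.7]
gripper_width: 0.0212
grasp_force: 30.0
turn -0.002  shift x 0.0011 y 0.0013 z -0.0736
t 3.75 p [ 0.4479 -0.1419  0.0464] phi 80.90 F [0.2 1.3 1.7] w 0.0212 g 30.0 j1 -0.56 j6 -1.97
```

Converted, -0.03 m is -6, -0.025 m is -5.

```bash
echo '[[[0,0,-5],0],[[0,0,-6],0],[[0,0,-6],0],[[0,0,0],-0.11],[[0,0,0],-0.115]]' > mv.in && python3 shift.py mv.in
echo '[[[0,0,0],0]]' > mv.in && python3 shift.py mv.in
python3 plan.py 0.5926 0.0602 0.12 93.9
```

```text
t: 4.17
ee_pos: [0.4483, -0.1423, 0.1326]
orientation: [[-0.997, -0.071, 0.002], [-0.071, 0.997, -0.002], [-0.002, -0.002, -1.0]]
contact_force: [0.4, -0.1, -4.4]
gripper_width: 0.0217
grasp_force: 30.0
t: 4.25
ee_pos: [0.4477, -0.142, 0.1314]
orientation: [[-0.998, -0.07, 0.0], [-0.07, 0.998, -0.0], [-0.0, -0.0, -1.0]]
contact_force: [0.8, 0.2, -2.5]
gripper_width: 0.0219
grasp_force: 30.0
turn 0.002  shift x -0.1583 y 0.1918 z 0.0114
t 4.25 p [ 0.4477 -0.142   0.1314] phi 94.03 F [ 0.8  0.2 -2.5] w 0.0219 g 30.0 j1 -0.56 j6 -2.20
```

```bash
echo '[[[-3.96,4.8,0],0],[[-3.96,4.8,0],0],[[-3.96,4.8,0],0],[[-3.96,4.8,0],0],[[-3.96,4.8,0],0]]' > mv.in && python3 shift.py mv.in
echo '[[[-3.96,4.8,0],0],[[-3.96,4.8,0],0],[[-3.96,4.8,0],0],[[0,0,0],0],[[0,0,0],0]]' > mv.in && python3 shift.py mv.in
python3 plan.py 0.5926 0.0602 0.0834 93.9
```

```text
t: 4.67
ee_pos: [0.5391, -0.0143, 0.1306]
orientation: [[-0.998, -0.062, -0.001], [-0.062, 0.998, 0.0], [0.001, 0.0, -1.0]]
contact_force: [0.9, -0.6, -2.1]
gripper_width: 0.0219
grasp_force: 30.0
t: 5.08
ee_pos: [0.5931, 0.0611, 0.1301]
orientation: [[-0.998, -0.065, -0.002], [-0.065, 0.998, 0.0], [0.002, 0.0, -1.0]]
contact_force: [-0.6, -0.3, -2.9]
gripper_width: 0.0219
grasp_force: 30.0
turn -0.003  shift x 0.0005 y -0.0009 z 0.0467
t 5.08 p [0.5931 0.0611 0.1301] phi 93.74 F [-0.6 -0.3 -2.9] w 0.0219 g 30.0 j1 -0.09 j6 -1.73
```

Converted, 0.02 m is 4, 0.015 m is 3.

```bash
echo '[[[0,-0.2,4],-0.003],[[0,0,3],0],[[0,0,1.4],0],[[0,0,0.7],0],[[0,0,0],0]]' > mv.in && python3 shift.py mv.in
python3 plan.py 0.5926 0.0602 0.0832 93.9
python3 - <<'E'
from h import *
im,_=shot("top");a=cv2.resize(im[130:240,70:210],None,fx=2.8,fy=2.8,interpolation=cv2.INTER_CUBIC)
im,_=shot("scene");b=cv2.resize(im[180:290,280:420],None,fx=2.8,fy=2.8,interpolation=cv2.INTER_CUBIC)
cv2.imwrite("pics/d.png",np.hstack([a,b])[:,:,::-1])
E
```

```text
t: 5.5
ee_pos: [0.5929, 0.0585, 0.0853]
orientation: [[-0.998, -0.067, -0.001], [-0.067, 0.998, 0.0], [0.001, 0.0, -1.0]]
contact_force: [-0.3, -0.8, -2.7]
gripper_width: 0.0216
grasp_force: 30.0
turn -0.001  shift x 0.0002 y 0.0018 z 0.0021
t 5.50 p [0.5929 0.0585 0.0853] phi 93.87 F [-0.3 -0.8 -2.7] w 0.0216 g 30.0 j1 -0.10 j6 -1.74
```

View pics/d.png

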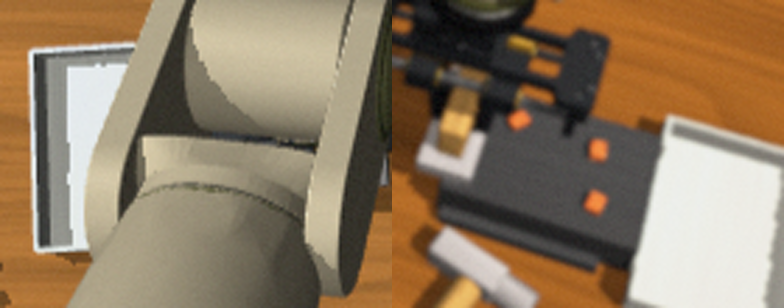

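Converted, 0.01 m is 2, 0.005 m is 1.

```bash
echo '[[[0,0,0.4],0],[[0,1,0],0],[[0,2,0],0],[[0,2,0],0],[[0,2,0],0]]' > mv.in && python3 shift.py mv.in
echo '[[[0,2,0],0],[[0,2,0],0],[[0,2,0],0],[[0,2,0],0],[[0,2,0],0]]' > mv.in && python3 shift.py mv.in
python3 plan.py - - 0.0834 93.9
```

```text
t: 6.02
ee_pos: [0.5908, 0.0953, 0.0839]
orientation: [[-0.998, -0.069, 0.0], [-0.069, 0.998, 0.0], [-0.0, 0.0, -1.0]]
contact_force: [0.4, -0.6, -2.0]
gripper_width: 0.0218
grasp_force: 30.0
t: 6.43
ee_pos: [0.5873, 0.1449, 0.0837]
orientation: [[-0.998, -0.069, 0.0], [-0.069, 0.998, -0.0], [-0.0, -0.0, -1.0]]
contact_force: [0.2, 0.6, -2.3]
gripper_width: 0.0219
grasp_force: 30.0
turn 0.001  shift x 0.0000 y 0.0000 z 0.0003
t 6.43 p [0.5873 0.1449 0.0837] phi 93.98 F [ 0.2  0.6 -2.3] w 0.0219 g 30.0 j1 0.05 j6 -1.59
```

Converted, 0.01 m is 2.

```bash
echo '[[[0,2,0],0],[[0,2,0],0],[[0,2,0],0],[[0,2,0],0],[[0,2,0],0]]' > mv.in && python3 shift.py mv.in
echo '[[[0,2,0],0],[[0,2,0],0],[[0,2,0],0],[[0,1,0],0],[[0,0,0],0]]' > mv.in && python3 shift.py mv.in
python3 - <<'E'
from h import *
im,_=shot("top");a=cv2.resize(im[130:240,70:210],None,fx=2.8,fy=2.8,interpolation=cv2.INTER_CUBIC)
im,_=shot("scene");b=cv2.resize(im[190:310,290:440],None,fx=2.6,fy=2.6,interpolation=cv2.INTER_CUBIC)[:308,:390]
cv2.imwrite("pics/e.png",np.hstack([a,b])[:,:,::-1])
E
```

```text
t: 6.85
ee_pos: [0.5839, 0.1947, 0.0837]
orientation: [[-0.998, -0.069, -0.0], [-0.069, 0.998, -0.0], [0.0, -0.0, -1.0]]
contact_force: [0.4, -0.0, -2.9]
gripper_width: 0.0218
grasp_force: 30.0
t: 7.27
ee_pos: [0.5813, 0.2298, 0.0837]
orientation: [[-0.998, -0.07, 0.0], [-0.07, 0.998, 0.0], [-0.0, 0.0, -1.0]]
contact_force: [-0.4, -0.1, -2.5]
gripper_width: 0.0218
grasp_force: 30.0
```

View pics/e.png

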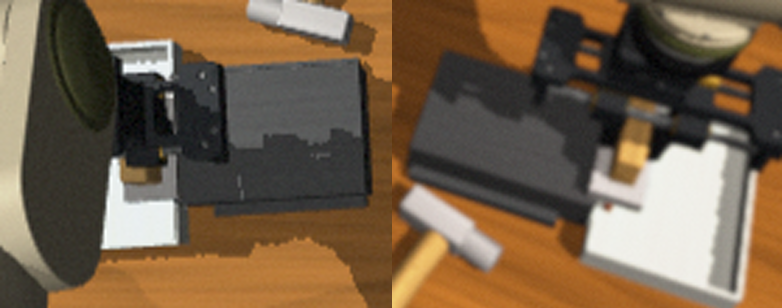

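```bash
echo '[[[0,0,-4],0],[[0,0,-6],0],[[0,0,-4],0.09],[[0,0,0],0],[[0,0,0],0]]' > mv.in && python3 shift.py mv.in
python3 plan.py 0.4405 -0.1405 0.145 88.7
```

```text
t: 7.78
ee_pos: [0.5818, 0.2282, 0.154]
orientation: [[-1.0, 0.02, 0.001], [0.02, 1.0, 0.0], [-0.001, 0.0, -1.0]]
contact_force: [-0.4, 0.4, -3.4]
gripper_width: 0.022
grasp_force: 30.0
turn 0.003  shift x 0.1329 y -0.3718 z 0.0090
t 7.78 p [0.5818 0.2282 0.154 ] phi 88.88 F [-0.4  0.4 -3.4] w 0.0220 g 30.0 j1 0.19 j6 -1.36
```

Converted, -0.028 m is -5.6, 0.01 m is 2.

```bash
echo '[[[2,-5.6,0],0],[[2,-5.6,0],0],[[2,-5.6,0],0],[[2,-5.6,0],0],[[2,-5.6,0],0]]' > mv.in && python3 shift.py mv.in
echo '[[[2,-5.6,0],0],[[2,-5.6,0],0],[[2,-5.6,0],0],[[2,-5.6,0],0],[[2,-5.6,0],0]]' > mv.in && python3 shift.py mv.in
echo '[[[2,-5.6,0],0],[[2,-5.6,0],0],[[2.58,-7.16,0],0.003],[[0,0,0],0],[[0,0,0],0]]' > mv.in && python3 shift.py mv.in
python3 plan.py 0.4405 -0.1405 0.06 88.7
python3 - <<'E'
from h import *
im,_=shot("top");a=cv2.resize(im[135:235,75:210],None,fx=2.8,fy=2.8,interpolation=cv2.INTER_CUBIC)
im,_=shot("scene");b=cv2.resize(im[200:310,290:440],None,fx=2.6,fy=2.6,interpolation=cv2.INTER_CUBIC)[:280]
cv2.imwrite("pics/f.png",np.hstack([a,b])[:,:,::-1])
E
```

```text
t: 8.2
ee_pos: [0.5271, 0.0883, 0.1518]
orientation: [[-1.0, 0.019, -0.003], [0.019, 1.0, 0.0], [0.003, -0.0, -1.0]]
contact_force: [1.4, 0.2, -3.0]
gripper_width: 0.0217
grasp_force: 30.0
t: 8.62
ee_pos: [0.4742, -0.0504, 0.1521]
orientation: [[-1.0, 0.019, -0.003], [0.019, 1.0, 0.001], [0.003, 0.001, -1.0]]
contact_force: [0.3, 0.6, -2.2]
gripper_width: 0.0217
grasp_force: 30.0
t: 9.03
ee_pos: [0.4398, -0.1414, 0.1523]
orientation: [[-1.0, 0.026, -0.002], [0.026, 1.0, 0.001], [0.002, 0.001, -1.0]]
contact_force: [0.5, 0.4, -2.7]
gripper_width: 0.0217
grasp_force: 30.0
turn -0.003  shift x -0.0007 y 0.0010 z 0.0923
t 9.03 p [ 0.4398 -0.1414  0.1523] phi 88.52 F [ 0.5  0.4 -2.7] w 0.0217 g 30.0 j1 -0.57 j6 -2.11
```

View pics/f.png

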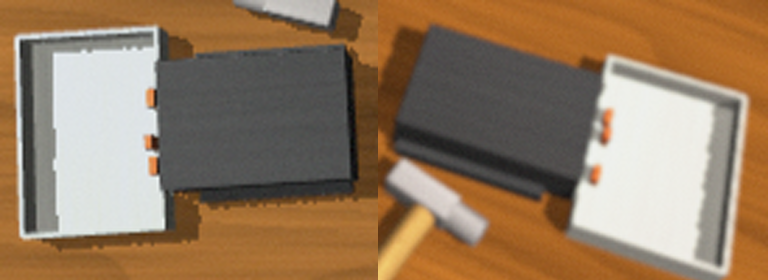

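Converted, 0.01 m is 2, 0.03 m is 6.

```bash
echo '[[[0,0,6],-0.003],[[0,0,6],0],[[0,0,5],0],[[0,0,2],0],[[0,0,0],0]]' > mv.in && python3 shift.py mv.in
python3 plan.py 0.4405 -0.1405 0.0467 88.7
```

```text
t: 9.55
ee_pos: [0.4402, -0.1388, 0.0568]
orientation: [[-1.0, 0.019, -0.004], [0.019, 1.0, 0.003], [0.004, 0.002, -1.0]]
contact_force: [-0.3, 1.0, -2.1]
gripper_width: 0.022
grasp_force: 30.0
turn 0.004  shift x -0.0004 y -0.0017 z 0.0101
t 9.55 p [ 0.4402 -0.1388  0.0568] phi 88.92 F [-0.3  1.  -2.1] w 0.0220 g 30.0 j1 -0.56 j6 -2.11
```

Converted, 0.006 m is 1.2, 0.003 m is 0.6.

```bash
echo '[[[0,-0.34,1.2],0.004],[[0,0,0.6],0],[[0,0,0.2],0],[[0,0,0],0],[[0,0,0],0]]' > mv.in && python3 shift.py mv.in
python3 plan.py 0.4405 -0.1405 0.0465 88.7
```

```text
t: 9.97
ee_pos: [0.4412, -0.1422, 0.0493]
orientation: [[-1.0, 0.025, 0.001], [0.025, 1.0, -0.001], [-0.001, -0.001, -1.0]]
contact_force: [-0.5, -0.3, -2.1]
gripper_width: 0.0215
grasp_force: 30.0
turn -0.002  shift x 0.0007 y 0.0016 z 0.0028
t 9.97 p [ 0.4412 -0.1422  0.0493] phi 88.58 F [-0.5 -0.3 -2.1] w 0.0215 g 30.0 j1 -0.57 j6 -2.11
```

Converted, 0.002 m is 0.4, 0.0015 m is 0.3.

```bash
echo '[[[0.14,0.3,0.4],0],[[0,0,0.2],0],[[0,0,0],0],[[0,0,0],0]]' > mv.in && python3 shift.py mv.in
python3 plan.py 0.4405 -0.1405 0.0465 88.7
```

```text
t: 10.3
ee_pos: [0.4403, -0.1404, 0.0464]
orientation: [[-1.0, 0.025, 0.0], [0.025, 1.0, -0.0], [-0.0, -0.0, -1.0]]
contact_force: [-2.9, 1.8, 7.1]
gripper_width: 0.0216
grasp_force: 30.0
turn -0.002  shift x -0.0002 y -0.0001 z -0.0001
t 10.30 p [ 0.4403 -0.1404  0.0464] phi 88.58 F [-2.9  1.8  7.1] w 0.0216 g 30.0 j1 -0.56 j6 -2.11
```

Touching down (7 N up). Release, then on to bracket B.

```bash
echo '[[[0,0,0],0],[[0,0,0],0],[[0,0,0],0],[[0,0,0],0]]' > mv.in && python3 shift.py mv.in 0.06
echo '[[[0,0,-4],0],[[0,0,-6],0],[[0,0,-6],0.1],[[0,0,0],0.12],[[0,0,0],0.12]]' > mv.in && python3 shift.py mv.in
python3 plan.py 0.592 -0.1183 0.10 48.8
python3 - <<'E'
import numpy as np
for n,x,y,psi in [("A",.635,-.2583,-85),("B",.59,-.1203,138.8),("C",.565,-.394,-162.7),("D",.518,-.2618,170.9),("E",.4445,-.386,117.6),("F",.396,-.2688,-10.4)]:
    a=np.radians(psi);print(n,"grasp at +3mm:",round(x+.003*np.cos(a),4),round(y+.003*np.sin(a),4))
E
```

```text
t: 10.63
ee_pos: [0.4403, -0.1406, 0.0457]
orientation: [[-1.0, 0.025, 0.0], [0.025, 1.0, -0.0], [-0.0, -0.0, -1.0]]
contact_force: [-0.6, 0.2, 0.5]
gripper_width: 0.0463
grasp_force: 0.0
t: 11.05
ee_pos: [0.4409, -0.1409, 0.1273]
orientation: [[-0.932, 0.362, 0.003], [0.362, 0.932, -0.002], [-0.004, -0.001, -1.0]]
contact_force: [-0.0, 0.6, -0.6]
gripper_width: 0.0596
grasp_force: 0.0
turn 0.349  shift x -0.0988 y 0.1165 z 0.0273
t 11.05 p [ 0.4409 -0.1409  0.1273] phi 68.77 F [-0.   0.6 -0.6] w 0.0596 g 0.0 j1 -0.56 j6 -1.76
A grasp at +3mm: 0.6353 -0.2613
B grasp at +3mm: 0.5877 -0.1183
C grasp at +3mm: 0.5621 -0.3949
D grasp at +3mm: 0.515 -0.2613
E grasp at +3mm: 0.4431 -0.3833
F grasp at +3mm: 0.399 -0.2693
```

Converted, 0.0227 m is 4.54, -0.0191 m is -3.82.

```bash
echo '[[[0,0,0],0.116],[[0,0,0],0.116],[[0,0,0],0.117],[[-3.82,4.54,0],0],[[-3.82,4.54,0],0]]' > mv.in && python3 shift.py mv.in
echo '[[[-3.82,4.54,0],0],[[-3.82,4.54,2],0],[[-3.82,4.54,4],0],[[0,0,4],0],[[0,0,0],0]]' > mv.in && python3 shift.py mv.in
echo '[[[0,0,0],0]]' > mv.in && python3 shift.py mv.in
python3 plan.py 0.5877 -0.1183 0.025 48.8
```

```text
t: 11.47
ee_pos: [0.4992, -0.1313, 0.1259]
orientation: [[-0.754, 0.656, -0.0], [0.656, 0.754, -0.0], [0.0, -0.0, -1.0]]
contact_force: [-0.5, -0.6, 0.2]
gripper_width: 0.0601
grasp_force: 0.0
t: 11.88
ee_pos: [0.5857, -0.1162, 0.0716]
orientation: [[-0.757, 0.654, -0.006], [0.654, 0.757, 0.002], [0.006, -0.002, -1.0]]
contact_force: [-0.1, 0.5, -1.7]
gripper_width: 0.0599
grasp_force: 0.0
t: 11.97
ee_pos: [0.586, -0.117, 0.075]
orientation: [[-0.756, 0.655, -0.002], [0.655, 0.756, 0.001], [0.002, -0.001, -1.0]]
contact_force: [-0.3, 0.6, -0.2]
gripper_width: 0.0599
grasp_force: 0.0
turn 0.005  shift x -0.0021 y 0.0001 z 0.0500
t 11.97 p [ 0.586 -0.117  0.075] phi 49.11 F [-0.3  0.6 -0.2] w 0.0599 g 0.0 j1 -0.39 j6 -1.25
```

Converted, 0.015 m is 3, 0.01 m is 2.

```bash
echo '[[[-0.4,0,3],0.005],[[0,0,3],0],[[0,0,2],0],[[0,0,0],0],[[0,0,0],0]]' > mv.in && python3 shift.py mv.in
python3 plan.py 0.5877 -0.1183 0.025 48.8
```

```text
t: 12.38
ee_pos: [0.5883, -0.1188, 0.0366]
orientation: [[-0.752, 0.659, 0.0], [0.659, 0.752, -0.0], [-0.001, 0.0, -1.0]]
contact_force: [-0.5, -0.0, 0.4]
gripper_width: 0.0598
grasp_force: 0.0
turn -0.000  shift x 0.0007 y 0.0000 z 0.0116
t 12.38 p [ 0.5883 -0.1188  0.0366] phi 48.79 F [-0.5 -0.   0.4] w 0.0598 g 0.0 j1 -0.39 j6 -1.25
```

Converted, 0.0115 m is 2.3, 0.0005 m is 0.1.

```bash
echo '[[[0.1,0,2.3],0],[[0,0,0],0],[[0,0,0],0]]' > mv.in && python3 shift.py mv.in
echo '[[[0,0,0],0],[[0,0,0],0],[[0,0,0],0],[[0,0,0],0]]' > mv.in && python3 shift.py mv.in 0
python3 plan.py 0.5877 -0.1183 0.025 48.8
echo '[[[0,0,-2],0],[[0,0,-6],0],[[0,0,-8],0],[[0,0,-4],0],[[0,0,0],0]]' > mv.in && python3 shift.py mv.in
python3 plan.py 0.587 0.1407 0.1 4
```

```text
t: 12.63
ee_pos: [0.5876, -0.1181, 0.024]
orientation: [[-0.753, 0.658, -0.001], [0.658, 0.753, 0.0], [0.001, -0.0, -1.0]]
contact_force: [-0.2, 0.4, -0.4]
gripper_width: 0.0598
grasp_force: 0.0
t: 12.97
ee_pos: [0.588, -0.1183, 0.0245]
orientation: [[-0.753, 0.658, 0.0], [0.658, 0.753, -0.0], [-0.0, 0.0, -1.0]]
contact_force: [0.6, 1.3, 1.8]
gripper_width: 0.0396
grasp_force: 30.0
turn 0.000  shift x 0.0002 y -0.0002 z -0.0005
t 12.97 p [ 0.588  -0.1183  0.0245] phi 48.82 F [0.6 1.3 1.8] w 0.0396 g 30.0 j1 -0.39 j6 -1.25
t: 13.38
ee_pos: [0.5897, -0.1189, 0.1298]
orientation: [[-0.753, 0.658, 0.008], [0.658, 0.753, -0.003], [-0.008, 0.003, -1.0]]
contact_force: [0.5, -0.2, -1.3]
gripper_width: 0.0394
grasp_force: 30.0
turn 0.782  shift x 0.2591 y 0.0154 z 0.0298
t 13.38 p [ 0.5897 -0.1189  0.1298] phi 48.83 F [ 0.5 -0.2 -1.3] w 0.0394 g 30.0 j1 -0.39 j6 -1.25
```

The rows are not in the units I measure in: shifts go in units of 5 mm. I convert before sending: 0.03 m is 6, 0.02 m is 4.

```bash
echo '[[[0,0,0],0.112],[[0,0,0],0.112],[[0,0,0],0.112],[[0,0,0],0.112],[[0,0,0],0.112]]' > mv.in && python3 shift.py mv.in
echo '[[[0,0,0],0.112],[[0,0,0],0.112],[[6,0.4,0],0],[[6,0.4,0],0],[[6,0.4,0],0]]' > mv.in && python3 shift.py mv.in
echo '[[[6,0.4,0],0],[[6,0.4,0],0],[[6,0.4,0],0],[[6,0.4,0],0],[[6,0,0],0]]' > mv.in && python3 shift.py mv.in
echo '[[[4,0,0],0],[[0,0,0],0],[[0,0,0],0]]' > mv.in && python3 shift.py mv.in
python3 plan.py 0.5871 0.1442 0.0655 3.9
```

```text
t: 13.8
ee_pos: [0.5873, -0.118, 0.1233]
orientation: [[-0.283, 0.959, -0.002], [0.959, 0.283, 0.001], [0.001, -0.002, -1.0]]
contact_force: [-0.4, -0.0, -1.6]
gripper_width: 0.0394
grasp_force: 30.0
t: 14.22
ee_pos: [0.587, -0.0271, 0.1233]
orientation: [[-0.067, 0.998, -0.002], [0.998, 0.067, 0.001], [0.001, -0.002, -1.0]]
contact_force: [0.0, 0.4, -1.8]
gripper_width: 0.0396
grasp_force: 30.0
t: 14.63
ee_pos: [0.585, 0.1236, 0.1234]
orientation: [[-0.068, 0.998, -0.002], [0.998, 0.068, -0.0], [0.0, -0.002, -1.0]]
contact_force: [0.9, 0.5, -2.3]
gripper_width: 0.0393
grasp_force: 30.0
t: 14.88
ee_pos: [0.5836, 0.1427, 0.1234]
orientation: [[-0.07, 0.998, -0.001], [0.998, 0.07, -0.0], [-0.0, -0.002, -1.0]]
contact_force: [-0.2, -0.6, -1.7]
gripper_width: 0.0396
grasp_force: 30.0
turn 0.002  shift x 0.0012 y 0.0036 z 0.0579
t 14.88 p [0.5836 0.1427 0.1234] phi 4.00 F [-0.2 -0.6 -1.7] w 0.0396 g 30.0 j1 0.05 j6 -0.02
```

```bash
echo '[[[0.24,0.72,4],0.002],[[0,0,4],0],[[0,0,2.6],0],[[0,0,0],0],[[0,0,0],0]]' > mv.in && python3 shift.py mv.in
python3 plan.py 0.5871 0.1442 0.065 3.9
```

```text
t: 15.3
ee_pos: [0.5876, 0.1425, 0.0708]
orientation: [[-0.065, 0.998, -0.001], [0.998, 0.065, -0.0], [-0.0, -0.001, -1.0]]
contact_force: [-0.2, -0.2, -2.1]
gripper_width: 0.0396
grasp_force: 30.0
turn -0.003  shift x 0.0018 y -0.0004 z 0.0058
t 15.30 p [0.5876 0.1425 0.0708] phi 3.71 F [-0.2 -0.2 -2.1] w 0.0396 g 30.0 j1 0.04 j6 -0.02
```

Converted, 0.003 m is 0.6, 0.0025 m is 0.5.

```bash
echo '[[[0.36,-0.08,0.6],-0.003],[[0,0,0.5],0],[[0,0,0],0],[[0,0,0],0]]' > mv.in && python3 shift.py mv.in
python3 plan.py 0.5871 0.1442 0.0645 3.9
```

```text
t: 15.63
ee_pos: [0.5873, 0.1453, 0.0661]
orientation: [[-0.069, 0.998, 0.001], [0.998, 0.069, -0.0], [-0.0, 0.001, -1.0]]
contact_force: [-0.1, -0.2, -1.3]
gripper_width: 0.0394
grasp_force: 30.0
turn 0.001  shift x -0.0011 y -0.0003 z 0.0016
t 15.63 p [0.5873 0.1453 0.0661] phi 3.96 F [-0.1 -0.2 -1.3] w 0.0394 g 30.0 j1 0.05 j6 -0.02
```

```bash
echo '[[[-0.2,0,0.24],0],[[0,0,0],0]]' > mv.in && python3 shift.py mv.in
echo '[[[0,0,0],0],[[0,0,0],0],[[0,0,0],0]]' > mv.in && python3 shift.py mv.in 0.06
python3 plan.py
echo '[[[0,0,-4],0],[[0,0,-6],0],[[-4,0,-2],0],[[-7,0,0],0],[[-7,0,0],0]]' > mv.in && python3 shift.py mv.in
echo '[[[-7,0,0],0],[[-7,0,0],0],[[-7,0,0],0],[[-7,0,0],0],[[-7,0,0],0]]' > mv.in && python3 shift.py mv.in
python3 plan.py 0.6353 -0.2613 0.1 5
python3 - <<'E'
from h import *
np.set_printoptions(precision=4,suppress=True)
for n in("top","scene"):
    im,c=shot(n)
    for b in brackets(n,im,c):
        if b[1] is not None and b[1][1]>-.1: print(n,*b, "z.05:",*[q for q in brackets(n,im,c,.05) if abs(q[0]-b[0]).sum()<1][0][1:])
E
```

```text
t: 15.8
ee_pos: [0.5873, 0.1442, 0.0646]
orientation: [[-0.069, 0.998, 0.0], [0.998, 0.069, -0.0], [-0.0, 0.0, -1.0]]
contact_force: [1.0, 0.7, -1.0]
gripper_width: 0.0395
grasp_force: 30.0
t: 16.05
ee_pos: [0.5874, 0.1444, 0.0648]
orientation: [[-0.069, 0.998, 0.001], [0.998, 0.069, 0.0], [-0.0, 0.001, -1.0]]
contact_force: [-0.6, 0.5, -0.0]
gripper_width: 0.0575
grasp_force: 0.0
t 16.05 p [0.5874 0.1444 0.0648] phi 3.96 F [-0.6  0.5 -0. ] w 0.0575 g 0.0 j1 0.05 j6 -0.02
t: 16.47
ee_pos: [0.5938, 0.0541, 0.1258]
orientation: [[-0.071, 0.997, 0.002], [0.997, 0.071, -0.0], [-0.0, 0.002, -1.0]]
contact_force: [1.5, 0.0, -0.3]
gripper_width: 0.0599
grasp_force: 0.0
t: 16.88
ee_pos: [0.6055, -0.1218, 0.1248]
orientation: [[-0.069, 0.998, 0.0], [0.998, 0.069, -0.0], [-0.0, 0.0, -1.0]]
contact_force: [0.2, 0.5, 0.1]
gripper_width: 0.0602
grasp_force: 0.0
turn -0.018  shift x -0.1416 y 0.0176 z 0.0248
t 16.88 p [ 0.6055 -0.1218  0.1248] phi 3.95 F [0.2 0.5 0.1] w 0.0602 g 0.0 j1 -0.39 j6 -0.46
top [160.286  176.3939] [0.5928 0.1624] -84.8530836248682 0.018827544582442696 0.014564636548695364 528 z.05: [0.5878 0.1508] -84.85308362486852 0.017932926343816883 0.013872576602250247 528
scene [341.0593 236.2926] [0.5609 0.1388] -84.12850294382552 0.04349404795054405 0.0015421228865251674 540 z.05: [0.587  0.1396] -84.12850294382568 0.04121878675571643 0.001461451334285277 540
```

Converted, -0.035 m is -7, 0.02 m is 4.

```bash
echo '[[[-7,0.8,0],-0.018],[[-7,0.8,0],0],[[-7,0.8,2],0],[[-7,0.8,4],0],[[0,0,4],0]]' > mv.in && python3 shift.py mv.in
echo '[[[0,0,0],0],[[0,0,0],0]]' > mv.in && python3 shift.py mv.in
sed -i 's/med-15-g/0.72*med-g/' h.py
python3 plan.py 0.6353 -0.2613 0.025 5
python3 - <<'E'
from h import *
np.set_printoptions(precision=4,suppress=True)
for n in("top","scene"):
    im,c=shot(n); cv2.imwrite(f"pics/s_{n}.png",im[:,:,::-1])
    for q in brackets(n,im,c,.05): 
        if q[1] is None or q[1][1]>-.1: print(n,*q)
    for q in brackets(n,im,c,.01): print(n,*q)
E
```

```text
t: 17.4
ee_pos: [0.6335, -0.2634, 0.0744]
orientation: [[-0.083, 0.997, 0.003], [0.997, 0.083, -0.003], [-0.003, 0.003, -1.0]]
contact_force: [-0.5, -0.6, 0.1]
gripper_width: 0.0602
grasp_force: 0.0
t: 17.57
ee_pos: [0.6328, -0.2569, 0.0739]
orientation: [[-0.087, 0.996, -0.002], [0.996, 0.087, 0.002], [0.002, -0.002, -1.0]]
contact_force: [-0.9, 0.3, 0.2]
gripper_width: 0.0592
grasp_force: 0.0
turn 0.000  shift x -0.0046 y 0.0021 z 0.0489
t 17.57 p [ 0.6328 -0.2569  0.0739] phi 5.02 F [-0.9  0.3  0.2] w 0.0592 g 0.0 j1 -0.56 j6 -0.64
top [160.3167 176.2898] [0.5881 0.1514] -89.98339956339417 0.018644010388798586 0.014595568136284943 521
top [160.3167 176.2898] [0.5932 0.163 ] -89.98339956339427 0.019574102411437082 0.015323695894548331 521
top [380.8511 240.3982] [ 0.4394 -0.3794] -29.98289703503471 0.018821333587579803 0.005708276034919068 329
scene [220.2917 140.1542] None
scene [201.6161 169.6904] None
scene [181.871  203.2151] None
scene [341.1111 236.2981] [0.5873 0.1431] 93.88596505634555 0.02416709808798864 0.0072783070742877595 540
scene [220.2917 140.1542] None
scene [201.6161 169.6904] None
scene [181.871  203.2151] None
scene [341.1111 236.2981] [0.5613 0.1417] 93.88596505634551 0.025501112618718794 0.007680066828845977 540
```

```bash
echo '[[[-0.92,0.42,3],0],[[0,0,3],0],[[0,0,1.6],0],[[0,0,0],0],[[0,0,0],0]]' > mv.in && python3 shift.py mv.in
python3 plan.py 0.6353 -0.2613 0.0245 5
```

```text
t: 18.08
ee_pos: [0.6359, -0.2621, 0.0375]
orientation: [[-0.088, 0.996, 0.001], [0.996, 0.088, -0.0], [-0.0, 0.001, -1.0]]
contact_force: [-0.6, 0.7, 0.9]
gripper_width: 0.0601
grasp_force: 0.0
turn 0.001  shift x 0.0008 y -0.0005 z 0.0130
t 18.08 p [ 0.6359 -0.2621  0.0375] phi 5.03 F [-0.6  0.7  0.9] w 0.0601 g 0.0 j1 -0.56 j6 -0.65
```

```bash
echo '[[[0.16,0,2.6],0],[[0,0,0],0],[[0,0,0],0]]' > mv.in && python3 shift.py mv.in
echo '[[[0,0,0],0],[[0,0,0],0],[[0,0,0],0],[[0,0,0],0]]' > mv.in && python3 shift.py mv.in 0
python3 plan.py
echo '[[[0,0,-2],0],[[0,0,-6],0],[[0,0,-8],0],[[0,0,-6],0.019],[[4,0,0],0]]' > mv.in && python3 shift.py mv.in
echo '[[[7.2,0,0],0],[[7.2,0,0],0],[[7.2,0,0],0],[[7.2,0,0],0],[[7.2,0,0],0]]' > mv.in && python3 shift.py mv.in
echo '[[[7.2,0,0],0],[[7.2,0,0],0],[[7.2,0,0],0],[[7.2,0,0],0],[[7.2,0,0],0]]' > mv.in && python3 shift.py mv.in
echo '[[[0,0,0],0],[[0,0,0],0]]' > mv.in && python3 shift.py mv.in
python3 plan.py 0.5884 0.1264 0.0755 3.9
```

```text
t: 18.33
ee_pos: [0.6354, -0.2616, 0.0234]
orientation: [[-0.087, 0.996, -0.0], [0.996, 0.087, 0.0], [0.0, -0.0, -1.0]]
contact_force: [-0.5, 0.4, 0.0]
gripper_width: 0.06
grasp_force: 0.0
t: 18.67
ee_pos: [0.6354, -0.2619, 0.0237]
orientation: [[-0.087, 0.996, 0.0], [0.996, 0.087, -0.0], [-0.0, 0.0, -1.0]]
contact_force: [-0.4, 0.5, 1.2]
gripper_width: 0.0393
grasp_force: 30.0
t 18.67 p [ 0.6354 -0.2619  0.0237] phi 4.98 F [-0.4  0.5  1.2] w 0.0393 g 30.0 j1 -0.56 j6 -0.65
t: 19.08
ee_pos: [0.6359, -0.2457, 0.1415]
orientation: [[-0.064, 0.998, 0.011], [0.998, 0.064, -0.007], [-0.008, 0.01, -1.0]]
contact_force: [0.4, -0.3, -1.1]
gripper_width: 0.0394
grasp_force: 30.0
t: 19.5
ee_pos: [0.6213, -0.0606, 0.1341]
orientation: [[-0.068, 0.998, 0.0], [0.998, 0.068, 0.0], [0.0, 0.0, -1.0]]
contact_force: [1.5, -0.4, -1.5]
gripper_width: 0.0395
grasp_force: 30.0
t: 19.92
ee_pos: [0.6091, 0.119, 0.1342]
orientation: [[-0.068, 0.998, 0.0], [0.998, 0.068, 0.0], [0.0, 0.0, -1.0]]
contact_force: [0.8, 0.0, -2.4]
gripper_width: 0.0396
grasp_force: 30.0
t: 20.08
ee_pos: [0.6093, 0.1188, 0.134]
orientation: [[-0.071, 0.997, 0.0], [0.997, 0.071, -0.0], [-0.0, 0.0, -1.0]]
contact_force: [0.6, 0.5, -1.7]
gripper_width: 0.0395
grasp_force: 30.0
turn 0.003  shift x 0.0090 y -0.0203 z 0.0585
t 20.08 p [0.6093 0.1188 0.134 ] phi 4.07 F [ 0.6  0.5 -1.7] w 0.0395 g 30.0 j1 0.00 j6 -0.07
```

```bash
echo '[[[1.68,-4.06,0],0.003],[[0,0,4],0],[[0,0,3.6],0],[[0,0,0],0],[[0,0,0],0]]' > mv.in && python3 shift.py mv.in
python3 plan.py 0.5884 0.1258 0.075 3.9
```

```text
t: 20.5
ee_pos: [0.5888, 0.1232, 0.0955]
orientation: [[-0.064, 0.998, -0.001], [0.998, 0.064, -0.0], [-0.0, -0.001, -1.0]]
contact_force: [0.5, 0.0, -1.6]
gripper_width: 0.0399
grasp_force: 30.0
turn -0.004  shift x 0.0027 y -0.0002 z 0.0205
t 20.50 p [0.5888 0.1232 0.0955] phi 3.65 F [ 0.5  0.  -1.6] w 0.0399 g 30.0 j1 0.01 j6 -0.05
```

Converted, 0.0055 m is 1.1, 0.005 m is 1.

```bash
echo '[[[0.54,0,1.1],-0.004],[[0,0,1],0],[[0,0,0],0],[[0,0,0],0]]' > mv.in && python3 shift.py mv.in
python3 plan.py 0.5884 0.1258 0.075 3.9
```

```text
t: 20.83
ee_pos: [0.5887, 0.1269, 0.0851]
orientation: [[-0.069, 0.998, 0.0], [0.998, 0.069, -0.0], [-0.0, 0.0, -1.0]]
contact_force: [-0.0, 0.2, -1.8]
gripper_width: 0.0395
grasp_force: 30.0
turn 0.001  shift x -0.0011 y -0.0003 z 0.0101
t 20.83 p [0.5887 0.1269 0.0851] phi 3.95 F [-0.   0.2 -1.8] w 0.0395 g 30.0 j1 0.02 j6 -0.05
```

```bash
echo '[[[-0.2,0,0.8],0],[[0,0,0.8],0],[[0,0,0.4],0],[[0,0,0],0],[[0,0,0],0]]' > mv.in && python3 shift.py mv.in
python3 plan.py 0.5884 0.1258 0.074 3.9
```

```text
t: 21.25
ee_pos: [0.5886, 0.126, 0.0749]
orientation: [[-0.069, 0.998, -0.0], [0.998, 0.069, -0.0], [0.0, -0.0, -1.0]]
contact_force: [0.2, -0.3, -1.6]
gripper_width: 0.0393
grasp_force: 30.0
turn 0.001  shift x -0.0002 y -0.0002 z 0.0009
t 21.25 p [0.5886 0.126  0.0749] phi 3.95 F [ 0.2 -0.3 -1.6] w 0.0393 g 30.0 j1 0.02 j6 -0.05
```

```bash
echo '[[[0,0,0.18],0],[[0,0,0],0]]' > mv.in && python3 shift.py mv.in
echo '[[[0,0,0],0],[[0,0,0],0],[[0,0,0],0]]' > mv.in && python3 shift.py mv.in 0.06
echo '[[[0,0,-4],0],[[0,0,-6],0],[[0,0,-4],-0.1],[[0,0,0],-0.12],[[0,0,0],-0.12]]' > mv.in && python3 shift.py mv.in
echo '[[[0,0,0],-0.073]]' > mv.in && python3 shift.py mv.in
python3 plan.py 0.4431 -0.3833 0.1 27.6
```

```text
t: 21.42
ee_pos: [0.5887, 0.126, 0.0741]
orientation: [[-0.069, 0.998, 0.0], [0.998, 0.069, -0.0], [-0.0, 0.0, -1.0]]
contact_force: [0.1, -0.2, -2.4]
gripper_width: 0.0398
grasp_force: 30.0
t: 21.67
ee_pos: [0.5889, 0.126, 0.0745]
orientation: [[-0.069, 0.998, 0.001], [0.998, 0.069, 0.0], [-0.0, 0.001, -1.0]]
contact_force: [-0.3, 0.2, 0.3]
gripper_width: 0.0572
grasp_force: 0.0
t: 22.08
ee_pos: [0.5893, 0.126, 0.1459]
orientation: [[-0.403, 0.915, 0.003], [0.915, 0.403, 0.0], [-0.001, 0.003, -1.0]]
contact_force: [-1.0, 0.0, -1.1]
gripper_width: 0.06
grasp_force: 0.0
t: 22.17
ee_pos: [0.5888, 0.126, 0.1448]
orientation: [[-0.469, 0.883, 0.001], [0.883, 0.469, 0.0], [-0.001, 0.001, -1.0]]
contact_force: [0.3, 0.2, 0.4]
gripper_width: 0.06
grasp_force: 0.0
turn 0.006  shift x -0.3838 y -0.3651 z 0.0448
t 22.17 p [0.5888 0.126  0.1448] phi 27.97 F [0.3 0.2 0.4] w 0.0600 g 0.0 j1 0.02 j6 -0.47
```

```bash
echo '[[[-5.12,-4.86,0],0.006],[[-5.12,-4.86,0],0],[[-5.12,-4.86,0],0],[[-5.12,-4.86,0],0],[[-5.12,-4.86,0],0]]' > mv.in && python3 shift.py mv.in
echo '[[[-5.12,-4.86,0],0],[[-5.12,-4.86,0],0],[[-5.12,-4.86,0],0],[[-5.12,-4.86,0],0],[[-5.12,-4.86,0],0]]' > mv.in && python3 shift.py mv.in
echo '[[[-5.12,-4.86,0],0],[[-5.12,-4.86,0],0],[[-5.12,-4.86,0],0],[[-5.12,-4.86,4],0],[[-5.12,-4.86,4],0]]' > mv.in && python3 shift.py mv.in
echo '[[[0,0,5],0],[[0,0,0],0],[[0,0,0],0]]' > mv.in && python3 shift.py mv.in
python3 plan.py 0.4431 -0.3833 0.04 27.6
python3 - <<'E'
from h import *
np.set_printoptions(precision=4,suppress=True)
im,c=shot("scene")
for q in brackets("scene",im,c,.06):
    if q[1] is not None:print(*q)
E
```

```text
t: 22.58
ee_pos: [0.5389, -0.0449, 0.1445]
orientation: [[-0.459, 0.889, 0.001], [0.889, 0.459, -0.0], [-0.001, 0.0, -1.0]]
contact_force: [1.1, -0.7, 0.2]
gripper_width: 0.0599
grasp_force: 0.0
t: 23.0
ee_pos: [0.4895, -0.2146, 0.1445]
orientation: [[-0.458, 0.889, 0.001], [0.889, 0.458, -0.0], [-0.001, 0.0, -1.0]]
contact_force: [0.5, 0.5, -0.6]
gripper_width: 0.0601
grasp_force: 0.0
t: 23.42
ee_pos: [0.4405, -0.3846, 0.1048]
orientation: [[-0.458, 0.889, 0.002], [0.889, 0.458, -0.003], [-0.003, 0.001, -1.0]]
contact_force: [0.3, 0.3, -0.0]
gripper_width: 0.0601
grasp_force: 0.0
t: 23.67
ee_pos: [0.4406, -0.3819, 0.0788]
orientation: [[-0.458, 0.889, -0.001], [0.889, 0.458, 0.002], [0.002, -0.0, -1.0]]
contact_force: [0.8, -0.7, 0.6]
gripper_width: 0.0604
grasp_force: 0.0
turn -0.006  shift x -0.0024 y 0.0015 z 0.0388
t 23.67 p [ 0.4406 -0.3819  0.0788] phi 27.26 F [ 0.8 -0.7  0.6] w 0.0604 g 0.0 j1 -0.91 j6 -1.39
[338.4962 233.4854] [0.5874 0.1421] 94.34107907695214 0.02373053171612809 0.0010065856236956814 651
```

```bash
echo '[[[-0.48,0.3,4],-0.006],[[0,0,3.6],0],[[0,0,0],0],[[0,0,0],0]]' > mv.in && python3 shift.py mv.in
python3 plan.py 0.4431 -0.3833 0.0245 27.6
```

```text
t: 24.05
ee_pos: [0.444, -0.3834, 0.0424]
orientation: [[-0.465, 0.885, 0.001], [0.885, 0.465, -0.001], [-0.001, 0.0, -1.0]]
contact_force: [0.5, -0.1, 1.4]
gripper_width: 0.0601
grasp_force: 0.0
turn 0.002  shift x 0.0005 y -0.0008 z 0.0179
t 24.05 p [ 0.444  -0.3834  0.0424] phi 27.69 F [ 0.5 -0.1  1.4] w 0.0601 g 0.0 j1 -0.91 j6 -1.40
```

Run:
```python
from h import *
im,_=shot("scene");b=cv2.resize(im[200:280,290:400],None,fx=5,fy=5,interpolation=cv2.INTER_CUBIC)
cv2.imwrite("pics/g.png",b[:,:,::-1])
```

```text
(no output)
```

View pics/g.png

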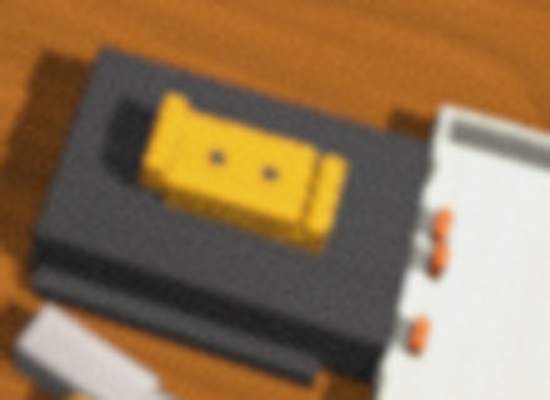

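```bash
echo '[[[0.1,-0.16,2],0],[[0,0,1.6],0],[[0,0,0],0],[[0,0,0],0]]' > mv.in && python3 shift.py mv.in
echo '[[[0,0,0],0],[[0,0,0],0],[[0,0,0],0],[[0,0,0],0]]' > mv.in && python3 shift.py mv.in 0
python3 plan.py 0.4431 -0.3833 0.0245 27.6
echo '[[[0,0,-2],0],[[0,0,-6],0],[[0,0,-8],0],[[0,0,-8],0],[[0,0,0],0.1]]' > mv.in && python3 shift.py mv.in
echo '[[[0,0,0],0.11],[[0,0,0],0.11],[[0,0,0],0.093],[[0,0,0],0]]' > mv.in && python3 shift.py mv.in
python3 plan.py 0.5872 0.1442 0.13 3.9
```

```text
t: 24.43
ee_pos: [0.4423, -0.3837, 0.0229]
orientation: [[-0.464, 0.886, -0.0], [0.886, 0.464, 0.0], [0.0, -0.0, -1.0]]
contact_force: [-1.1, 0.1, 0.6]
gripper_width: 0.0602
grasp_force: 0.0
t: 24.77
ee_pos: [0.4424, -0.3837, 0.0231]
orientation: [[-0.464, 0.886, 0.0], [0.886, 0.464, 0.0], [0.0, 0.0, -1.0]]
contact_force: [-0.7, 0.3, -0.3]
gripper_width: 0.0394
grasp_force: 30.0
turn 0.000  shift x 0.0000 y 0.0009 z -0.0014
t 24.77 p [ 0.4424 -0.3837  0.0231] phi 27.61 F [-0.7  0.3 -0.3] w 0.0394 g 30.0 j1 -0.91 j6 -1.40
t: 25.18
ee_pos: [0.4441, -0.3859, 0.1515]
orientation: [[-0.373, 0.928, 0.008], [0.928, 0.373, -0.01], [-0.012, 0.003, -1.0]]
contact_force: [0.9, -1.0, -1.5]
gripper_width: 0.0395
grasp_force: 30.0
t: 25.52
ee_pos: [0.4422, -0.3836, 0.1436]
orientation: [[-0.066, 0.998, -0.0], [0.998, 0.066, 0.0], [0.0, -0.0, -1.0]]
contact_force: [1.1, -0.3, -2.9]
gripper_width: 0.0392
grasp_force: 30.0
turn -0.002  shift x 0.5167 y 0.1805 z 0.0136
t 25.52 p [ 0.4422 -0.3836  0.1436] phi 3.77 F [ 1.1 -0.3 -2.9] w 0.0392 g 30.0 j1 -0.91 j6 -0.98
```

Converted, 0.0323 m is 6.46, 0.0113 m is 2.26.

```bash
echo '[[[6.46,2.26,0],-0.002],[[6.46,2.26,0],0],[[6.46,2.26,0],0],[[6.46,2.26,0],0],[[6.46,2.26,0],0]]' > mv.in && python3 shift.py mv.in
echo '[[[6.46,2.26,0],0],[[6.46,2.26,0],0],[[6.46,2.26,0],0],[[6.46,2.26,0],0],[[6.46,2.26,0],0]]' > mv.in && python3 shift.py mv.in
echo '[[[6.46,2.26,0],0],[[6.46,2.26,0],0],[[6.46,2.26,0],0],[[6.46,2.26,0],0],[[6.46,2.26,0],0]]' > mv.in && python3 shift.py mv.in
echo '[[[6.46,2.26,0],0],[[0,0,4],0],[[0,0,3.6],0],[[0,0,0],0],[[0,0,0],0]]' > mv.in && python3 shift.py mv.in
python3 plan.py 0.5872 0.1442 0.095 3.9
```

```text
t: 25.93
ee_pos: [0.4873, -0.2171, 0.1435]
orientation: [[-0.074, 0.997, -0.0], [0.997, 0.074, -0.0], [-0.0, -0.0, -1.0]]
contact_force: [0.4, 0.7, -2.5]
gripper_width: 0.0392
grasp_force: 30.0
t: 26.35
ee_pos: [0.5323, -0.0519, 0.1435]
orientation: [[-0.074, 0.997, 0.0], [0.997, 0.074, -0.0], [-0.0, 0.0, -1.0]]
contact_force: [0.1, -0.4, -2.7]
gripper_width: 0.0397
grasp_force: 30.0
t: 26.77
ee_pos: [0.5771, 0.1133, 0.1435]
orientation: [[-0.074, 0.997, -0.0], [0.997, 0.074, -0.0], [-0.0, -0.0, -1.0]]
contact_force: [1.6, 0.4, -2.6]
gripper_width: 0.0396
grasp_force: 30.0
t: 27.18
ee_pos: [0.5857, 0.1444, 0.105]
orientation: [[-0.073, 0.997, -0.002], [0.997, 0.073, -0.0], [0.0, -0.002, -1.0]]
contact_force: [-0.3, 0.4, -1.5]
gripper_width: 0.0396
grasp_force: 30.0
turn 0.005  shift x -0.0003 y 0.0015 z 0.0100
t 27.18 p [0.5857 0.1444 0.105 ] phi 4.17 F [-0.3  0.4 -1.5] w 0.0396 g 30.0 j1 0.05 j6 -0.03
```

Converted, 0.006 m is 1.2, 0.005 m is 1.

```bash
echo '[[[0,0.3,1.2],0.005],[[0,0,1],0],[[0,0,0],0],[[0,0,0],0]]' > mv.in && python3 shift.py mv.in
python3 plan.py 0.5872 0.1442 0.0835 3.9
```

```text
t: 27.52
ee_pos: [0.5876, 0.1444, 0.0943]
orientation: [[-0.066, 0.998, 0.0], [0.998, 0.066, -0.0], [-0.0, 0.0, -1.0]]
contact_force: [0.2, 0.1, -2.7]
gripper_width: 0.0394
grasp_force: 30.0
turn -0.002  shift x -0.0002 y -0.0005 z 0.0108
t 27.52 p [0.5876 0.1444 0.0943] phi 3.78 F [ 0.2  0.1 -2.7] w 0.0394 g 30.0 j1 0.05 j6 -0.02
```

```bash
echo '[[[0,-0.1,0.8],-0.002],[[0,0,0.8],0],[[0,0,0.5],0],[[0,0,0],0],[[0,0,0],0]]' > mv.in && python3 shift.py mv.in
python3 plan.py 0.5872 0.1442 0.0832 3.9
```

```text
t: 27.93
ee_pos: [0.5871, 0.1446, 0.0835]
orientation: [[-0.068, 0.998, -0.0], [0.998, 0.068, -0.0], [-0.0, -0.0, -1.0]]
contact_force: [-0.1, 1.0, -2.0]
gripper_width: 0.0397
grasp_force: 30.0
turn 0.000  shift x -0.0004 y 0.0001 z 0.0003
t 27.93 p [0.5871 0.1446 0.0835] phi 3.90 F [-0.1  1.  -2. ] w 0.0397 g 30.0 j1 0.05 j6 -0.02
```

```bash
echo '[[[0,0,0.1],0],[[0,0,0],0]]' > mv.in && python3 shift.py mv.in
echo '[[[0,0,0],0],[[0,0,0],0],[[0,0,0],0]]' > mv.in && python3 shift.py mv.in 0.06
echo '[[[0,0,-4],0],[[0,0,-6],0],[[0,0,-4],0.112],[[0,0,0],0.111],[[0,0,0],0.111]]' > mv.in && python3 shift.py mv.in
echo '[[[0,0,0],0.112],[[0,0,0],0.112],[[0,0,0],0.111],[[0,0,0],0.111],[[0,0,0],0.111]]' > mv.in && python3 shift.py mv.in
echo '[[[0,0,0],0.112],[[0,0,0],0.112],[[0,0,0],0.111],[[0,0,0],0.111],[[0,0,0],0]]' > mv.in && python3 shift.py mv.in
python3 plan.py 0.5621 -0.3949 0.1 -72.7
```

```text
t: 28.1
ee_pos: [0.5871, 0.1446, 0.0831]
orientation: [[-0.068, 0.998, 0.0], [0.998, 0.068, -0.0], [-0.0, 0.0, -1.0]]
contact_force: [0.1, 0.9, -2.4]
gripper_width: 0.0395
grasp_force: 30.0
t: 28.35
ee_pos: [0.5873, 0.1446, 0.0834]
orientation: [[-0.068, 0.998, 0.001], [0.998, 0.068, 0.0], [0.0, 0.001, -1.0]]
contact_force: [0.1, -0.1, 0.8]
gripper_width: 0.0575
grasp_force: 0.0
t: 28.77
ee_pos: [0.5877, 0.1447, 0.1549]
orientation: [[0.268, 0.963, 0.003], [0.963, -0.268, 0.0], [0.001, 0.003, -1.0]]
contact_force: [-0.7, -0.2, -0.1]
gripper_width: 0.0601
grasp_force: 0.0
t: 29.18
ee_pos: [0.5872, 0.1446, 0.1533]
orientation: [[0.737, 0.676, 0.0], [0.676, -0.737, 0.0], [0.0, 0.0, -1.0]]
contact_force: [0.2, -0.1, -0.3]
gripper_width: 0.0601
grasp_force: 0.0
t: 29.6
ee_pos: [0.5872, 0.1446, 0.1533]
orientation: [[0.956, 0.294, 0.0], [0.294, -0.956, 0.0], [0.0, 0.0, -1.0]]
contact_force: [0.7, 0.2, -0.7]
gripper_width: 0.0595
grasp_force: 0.0
turn -0.004  shift x -0.1844 y 0.5076 z 0.0533
t 29.60 p [0.5872 0.1446 0.1533] phi -72.93 F [ 0.7  0.2 -0.7] w 0.0595 g 0.0 j1 0.05 j6 1.32
```

```bash
echo '[[[-2.46,6.76,0],-0.004],[[-2.46,6.76,0],0],[[-2.46,6.76,0],0],[[-2.46,6.76,0],0],[[-2.46,6.76,0],0]]' > mv.in && python3 shift.py mv.in
echo '[[[-2.46,6.76,0],0],[[-2.46,6.76,0],0],[[-2.46,6.76,0],0],[[-2.46,6.76,0],0],[[-2.46,6.76,0],0]]' > mv.in && python3 shift.py mv.in
echo '[[[-2.46,6.76,0],0],[[-2.46,6.76,0],0],[[-2.46,6.76,0],0],[[-2.46,6.76,4],0],[[-2.46,6.76,4],0]]' > mv.in && python3 shift.py mv.in
echo '[[[0,0,6],0],[[0,0,0],0],[[0,0,0],0],[[0,0,0],0]]' > mv.in && python3 shift.py mv.in
python3 plan.py 0.5621 -0.3949 0.04 -72.7
```

```text
t: 30.02
ee_pos: [0.5789, -0.0367, 0.1534]
orientation: [[0.952, 0.305, 0.0], [0.305, -0.952, -0.0], [0.0, 0.0, -1.0]]
contact_force: [-0.0, -0.0, -0.6]
gripper_width: 0.06
grasp_force: 0.0
t: 30.43
ee_pos: [0.5711, -0.2166, 0.1534]
orientation: [[0.952, 0.305, 0.0], [0.305, -0.952, -0.0], [0.0, 0.0, -1.0]]
contact_force: [0.9, -0.4, -0.6]
gripper_width: 0.0601
grasp_force: 0.0
t: 30.85
ee_pos: [0.5637, -0.3966, 0.1139]
orientation: [[0.952, 0.305, 0.002], [0.305, -0.952, -0.002], [0.001, 0.003, -1.0]]
contact_force: [0.7, -0.1, -0.1]
gripper_width: 0.0596
grasp_force: 0.0
t: 31.18
ee_pos: [0.5645, -0.3939, 0.085]
orientation: [[0.953, 0.304, 0.001], [0.304, -0.953, -0.001], [0.001, 0.002, -1.0]]
contact_force: [1.3, -0.5, 0.5]
gripper_width: 0.0598
grasp_force: 0.0
turn 0.006  shift x -0.0026 y 0.0003 z 0.0450
t 31.18 p [ 0.5645 -0.3939  0.085 ] phi -72.33 F [ 1.3 -0.5  0.5] w 0.0598 g 0.0 j1 -0.78 j6 0.48
```

Converted, 0.02 m is 4, 0.005 m is 1.

```bash
echo '[[[-0.52,0,4],0.006],[[0,0,4],0],[[0,0,1],0],[[0,0,0],0],[[0,0,0],0]]' > mv.in && python3 shift.py mv.in
python3 plan.py 0.5621 -0.3949 0.0245 -72.7
python3 - <<'E'
from h import *
np.set_printoptions(precision=4,suppress=True)
im,c=shot("scene")
for q in brackets("scene",im,c,.07):
    if q[1] is not None:print(*q)
E
```

```text
t: 31.6
ee_pos: [0.5621, -0.3952, 0.0402]
orientation: [[0.955, 0.297, 0.002], [0.297, -0.955, -0.002], [0.001, 0.002, -1.0]]
contact_force: [0.3, 0.3, 0.1]
gripper_width: 0.0599
grasp_force: 0.0
turn -0.001  shift x 0.0001 y -0.0002 z 0.0157
t 31.60 p [ 0.5621 -0.3952  0.0402] phi -72.75 F [0.3 0.3 0.1] w 0.0599 g 0.0 j1 -0.78 j6 0.49
[339.7627 231.6525] [0.5936 0.1544] -137.22579958346083 0.03035914830634362 0.01884639294808193 708
```

```bash
echo '[[[0,0,2],0],[[0,0,1.1],0],[[0,0,0],0],[[0,0,0],0]]' > mv.in && python3 shift.py mv.in
echo '[[[0,0,0],0],[[0,0,0],0],[[0,0,0],0],[[0,0,0],0]]' > mv.in && python3 shift.py mv.in 0
python3 plan.py 0.5621 -0.3949 0.0245 -72.7
echo '[[[0,0,-2],0],[[0,0,-6],0],[[0,0,-8],0],[[0,0,-10],-0.112],[[0,0,0],-0.112]]' > mv.in && python3 shift.py mv.in
echo '[[[0,0,0],-0.112],[[0,0,0],-0.112],[[0,0,0],-0.112],[[0,0,0],-0.111],[[0,0,0],-0.111]]' > mv.in && python3 shift.py mv.in
echo '[[[0,0,0],-0.111],[[0,0,0],-0.111],[[0,0,0],-0.111],[[0,0,0],-0.111],[[0,0,0],-0.111]]' > mv.in && python3 shift.py mv.in
python3 plan.py 0.5885 0.126 0.14 3.9
```

```text
t: 31.98
ee_pos: [0.5612, -0.3952, 0.0225]
orientation: [[0.955, 0.295, 0.0], [0.295, -0.955, -0.0], [0.0, 0.0, -1.0]]
contact_force: [0.1, -0.2, -0.4]
gripper_width: 0.0598
grasp_force: 0.1
t: 32.32
ee_pos: [0.5611, -0.3951, 0.0225]
orientation: [[0.955, 0.295, -0.0], [0.295, -0.955, 0.0], [-0.0, -0.0, -1.0]]
contact_force: [0.7, -0.1, 0.2]
gripper_width: 0.0398
grasp_force: 30.1
turn -0.002  shift x 0.0010 y 0.0001 z -0.0020
t 32.32 p [ 0.5611 -0.3951  0.0225] phi -72.82 F [ 0.7 -0.1  0.2] w 0.0398 g 30.1 j1 -0.78 j6 0.49
t: 32.73
ee_pos: [0.5632, -0.397, 0.1542]
orientation: [[0.863, 0.505, 0.01], [0.505, -0.863, -0.01], [0.004, 0.013, -1.0]]
contact_force: [0.5, -0.2, -0.8]
gripper_width: 0.0394
grasp_force: 30.0
t: 33.15
ee_pos: [0.561, -0.395, 0.1446]
orientation: [[0.465, 0.885, -0.0], [0.885, -0.465, 0.0], [0.0, -0.001, -1.0]]
contact_force: [-0.0, 0.5, -2.1]
gripper_width: 0.0396
grasp_force: 30.0
t: 33.57
ee_pos: [0.561, -0.395, 0.1446]
orientation: [[-0.071, 0.997, -0.0], [0.997, 0.071, 0.0], [0.0, -0.0, -1.0]]
contact_force: [0.3, -0.2, -3.5]
gripper_width: 0.0396
grasp_force: 30.0
turn 0.003  shift x 0.5179 y 0.0629 z 0.0046
t 33.57 p [ 0.561  -0.395   0.1446] phi 4.10 F [ 0.3 -0.2 -3.5] w 0.0396 g 30.0 j1 -0.78 j6 -0.86
```

```bash
echo '[[[6.88,0.84,0],0.003],[[6.88,0.84,0],0],[[6.88,0.84,0],0],[[6.88,0.84,0],0],[[6.88,0.84,0],0]]' > mv.in && python3 shift.py mv.in
echo '[[[6.88,0.84,0],0],[[6.88,0.84,0],0],[[6.88,0.84,0],0],[[6.88,0.84,0],0],[[6.88,0.84,0],0]]' > mv.in && python3 shift.py mv.in
echo '[[[6.88,0.84,0],0],[[6.88,0.84,0],0],[[6.88,0.84,0],0],[[6.88,0.84,0],0],[[6.88,0.84,0],0]]' > mv.in && python3 shift.py mv.in
echo '[[[0,0,3],0],[[0,0,3],0],[[0,0,0],0],[[0,0,0],0]]' > mv.in && python3 shift.py mv.in
python3 plan.py 0.5885 0.125 0.104 3.9
```

```text
t: 33.98
ee_pos: [0.5708, -0.2205, 0.1447]
orientation: [[-0.063, 0.998, -0.0], [0.998, 0.063, 0.0], [0.0, -0.0, -1.0]]
contact_force: [0.5, 0.1, -2.1]
gripper_width: 0.0396
grasp_force: 30.0
t: 34.4
ee_pos: [0.581, -0.0475, 0.1448]
orientation: [[-0.063, 0.998, -0.0], [0.998, 0.063, 0.0], [0.0, -0.0, -1.0]]
contact_force: [1.3, 0.2, -2.6]
gripper_width: 0.0397
grasp_force: 30.0
t: 34.82
ee_pos: [0.5911, 0.1255, 0.1448]
orientation: [[-0.063, 0.998, -0.0], [0.998, 0.063, 0.0], [0.0, -0.0, -1.0]]
contact_force: [0.6, 1.0, -2.4]
gripper_width: 0.0397
grasp_force: 30.0
t: 35.15
ee_pos: [0.5911, 0.1237, 0.1143]
orientation: [[-0.063, 0.998, -0.001], [0.998, 0.063, -0.0], [0.0, -0.001, -1.0]]
contact_force: [-0.3, -0.7, -1.3]
gripper_width: 0.0398
grasp_force: 30.0
turn -0.005  shift x 0.0015 y -0.0025 z 0.0103
t 35.15 p [0.5911 0.1237 0.1143] phi 3.61 F [-0.3 -0.7 -1.3] w 0.0398 g 30.0 j1 0.01 j6 -0.05
```

Converted, 0.005 m is 1, -0.0025 m is -0.5.

```bash
echo '[[[0.3,-0.5,1],-0.005],[[0,0,1],0],[[0,0,0],0],[[0,0,0],0]]' > mv.in && python3 shift.py mv.in
python3 plan.py 0.5885 0.125 0.0925 3.9
```

```text
t: 35.48
ee_pos: [0.5889, 0.1249, 0.1044]
orientation: [[-0.068, 0.998, -0.0], [0.998, 0.068, -0.0], [0.0, -0.0, -1.0]]
contact_force: [0.2, -0.3, -1.4]
gripper_width: 0.0395
grasp_force: 30.0
turn -0.000  shift x 0.0001 y -0.0003 z 0.0119
t 35.48 p [0.5889 0.1249 0.1044] phi 3.88 F [ 0.2 -0.3 -1.4] w 0.0395 g 30.0 j1 0.01 j6 -0.05
```

Converted, 0.004 m is 0.8, 0.0033 m is 0.66.

```bash
echo '[[[0,-0.06,0.8],0],[[0,0,0.8],0],[[0,0,0.66],0],[[0,0,0],0],[[0,0,0],0]]' > mv.in && python3 shift.py mv.in
python3 plan.py 0.5885 0.125 0.0925 3.9
```

```text
t: 35.9
ee_pos: [0.5885, 0.1251, 0.0928]
orientation: [[-0.068, 0.998, -0.0], [0.998, 0.068, 0.0], [0.0, -0.0, -1.0]]
contact_force: [-0.1, -0.6, -1.8]
gripper_width: 0.0397
grasp_force: 30.0
turn -0.000  shift x -0.0001 y -0.0000 z 0.0003
t 35.90 p [0.5885 0.1251 0.0928] phi 3.89 F [-0.1 -0.6 -1.8] w 0.0397 g 30.0 j1 0.01 j6 -0.05
```

Converted, 0.0004 m is 0.08.

```bash
echo '[[[0,0,0.08],0],[[0,0,0],0]]' > mv.in && python3 shift.py mv.in
echo '[[[0,0,0],0],[[0,0,0],0],[[0,0,0],0]]' > mv.in && python3 shift.py mv.in 0.06
echo '[[[0,0,-4],0],[[0,0,-6],0],[[0,0,-4],-0.112],[[0,0,0],-0.112],[[0,0,0],-0.112]]' > mv.in && python3 shift.py mv.in
echo '[[[0,0,0],-0.112],[[0,0,0],-0.112],[[0,0,0],-0.112],[[0,0,0],-0.112],[[0,0,0],-0.112]]' > mv.in && python3 shift.py mv.in
echo '[[[0,0,0],-0.112],[[0,0,0],-0.112],[[0,0,0],-0.112],[[0,0,0],-0.112],[[0,0,0],0]]' > mv.in && python3 shift.py mv.in
python3 plan.py 0.515 -0.2613 0.1 80.9
```

```text
t: 36.07
ee_pos: [0.5885, 0.1251, 0.0925]
orientation: [[-0.068, 0.998, -0.0], [0.998, 0.068, 0.0], [0.0, -0.0, -1.0]]
contact_force: [-0.9, -0.3, -2.0]
gripper_width: 0.0398
grasp_force: 30.0
t: 36.32
ee_pos: [0.5887, 0.1251, 0.0928]
orientation: [[-0.068, 0.998, 0.001], [0.998, 0.068, 0.0], [-0.0, 0.001, -1.0]]
contact_force: [0.1, 0.4, 0.1]
gripper_width: 0.0578
grasp_force: 0.0
t: 36.73
ee_pos: [0.5892, 0.1251, 0.1643]
orientation: [[-0.398, 0.917, 0.003], [0.917, 0.398, 0.0], [-0.001, 0.003, -1.0]]
contact_force: [-0.7, -0.4, 0.1]
gripper_width: 0.0597
grasp_force: 0.0
t: 37.15
ee_pos: [0.5886, 0.1251, 0.1628]
orientation: [[-0.825, 0.566, 0.0], [0.566, 0.825, 0.0], [-0.0, 0.0, -1.0]]
contact_force: [0.5, 0.9, -0.1]
gripper_width: 0.06
grasp_force: 0.0
t: 37.57
ee_pos: [0.5886, 0.1251, 0.1628]
orientation: [[-0.988, 0.154, 0.0], [0.154, 0.988, -0.0], [-0.0, 0.0, -1.0]]
contact_force: [-0.3, 0.1, -1.3]
gripper_width: 0.06
grasp_force: 0.0
turn 0.004  shift x 0.0116 y -0.3932 z 0.0628
t 37.57 p [0.5886 0.1251 0.1628] phi 81.13 F [-0.3  0.1 -1.3] w 0.0600 g 0.0 j1 0.01 j6 -1.40
```

Converted, -0.0357 m is -7.14, 0.001 m is 0.2.

```bash
echo '[[[0.2,-7.14,0],0.004],[[0.2,-7.14,0],0],[[0.2,-7.14,0],0],[[0.2,-7.14,0],0],[[0.2,-7.14,0],0]]' > mv.in && python3 shift.py mv.in
echo '[[[0.2,-7.14,0],0],[[0.2,-7.14,0],0],[[0.2,-7.14,0],0],[[0.2,-7.14,0],0],[[0.2,-7.14,4],0]]' > mv.in && python3 shift.py mv.in
echo '[[[0.32,-7.24,4],0],[[0,0,6],0],[[0,0,2],0],[[0,0,0],0],[[0,0,0],0]]' > mv.in && python3 shift.py mv.in
python3 plan.py 0.515 -0.2613 0.04 80.9
python3 - <<'E'
from h import *
im,_=shot("scene");b=cv2.resize(im[200:280,290:400],None,fx=4,fy=4,interpolation=cv2.INTER_CUBIC)
a=cv2.resize(im[110:190,170:280],None,fx=3,fy=4,interpolation=cv2.INTER_CUBIC)
cv2.imwrite("pics/i.png",np.hstack([b,a])[:,:,::-1])
E
```

```text
t: 37.98
ee_pos: [0.5543, -0.0518, 0.1628]
orientation: [[-0.986, 0.166, 0.001], [0.166, 0.986, -0.0], [-0.001, -0.0, -1.0]]
contact_force: [0.3, -0.3, 0.1]
gripper_width: 0.06
grasp_force: 0.0
t: 38.4
ee_pos: [0.5218, -0.2282, 0.1458]
orientation: [[-0.986, 0.166, 0.006], [0.166, 0.986, -0.004], [-0.006, -0.003, -1.0]]
contact_force: [1.2, 0.0, 0.6]
gripper_width: 0.0601
grasp_force: 0.0
t: 38.82
ee_pos: [0.514, -0.2603, 0.0833]
orientation: [[-0.987, 0.162, 0.0], [0.162, 0.987, 0.0], [-0.0, 0.0, -1.0]]
contact_force: [0.4, 0.5, 0.4]
gripper_width: 0.06
grasp_force: 0.0
turn -0.004  shift x -0.0011 y -0.0008 z 0.0433
t 38.82 p [ 0.514  -0.2603  0.0833] phi 80.65 F [0.4 0.5 0.4] w 0.0600 g 0.0 j1 -0.67 j6 -2.08
```

View pics/i.png

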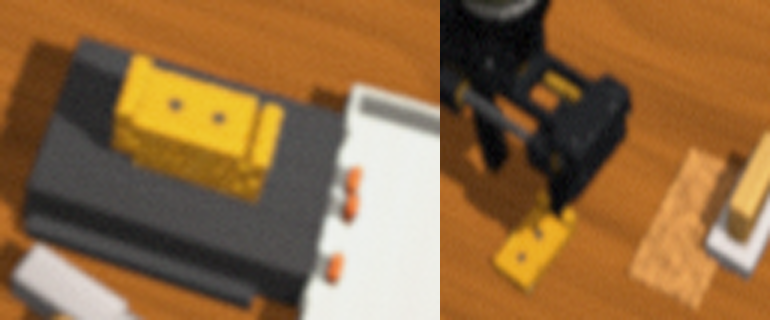

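Converted, -0.03 m is -6.

```bash
echo '[[[0,0,-6],0],[[0,0,-6],0],[[0,0,0],0]]' > mv.in && python3 shift.py mv.in
python3 - <<'E'
from h import *
im,_=shot("top");a=cv2.resize(im[190:280,210:310],None,fx=4,fy=4,interpolation=cv2.INTER_CUBIC)
im,_=shot("scene");b=cv2.resize(im[120:210,220:320],None,fx=4,fy=4,interpolation=cv2.INTER_CUBIC)
cv2.imwrite("pics/j.png",np.hstack([a,b])[:,:,::-1])
E
```

```text
t: 39.12
ee_pos: [0.5161, -0.2618, 0.15]
orientation: [[-0.987, 0.161, 0.009], [0.161, 0.987, -0.007], [-0.01, -0.006, -1.0]]
contact_force: [0.8, -0.6, 0.6]
gripper_width: 0.0603
grasp_force: 0.0
```

View pics/j.png

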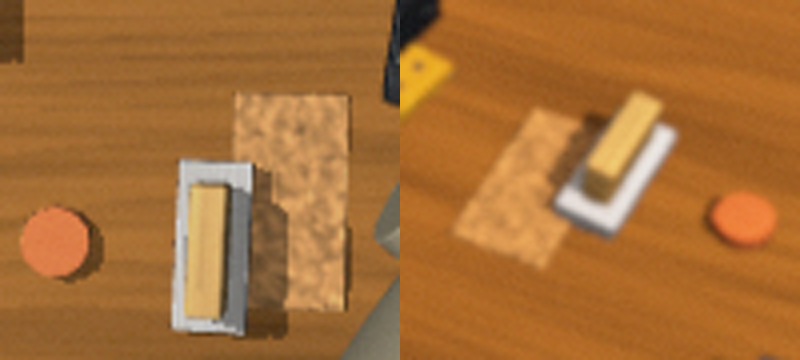

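```bash
python3 - <<'E'
from h import *
np.set_printoptions(precision=4,suppress=True)
ct=robot.get_calibration("top");cs=robot.get_calibration("scene")
A=lambda p:(np.array(p)+.5)/4-.5+[210,190]
B=lambda p:(np.array(p)+.5)/4-.5+[220,120]
def rep(n,P):
    c=P.mean(0); e=np.roll(P,-1,0)-P
    print(n,c[:2],"edges",np.linalg.norm(e,axis=1),"deg",np.degrees(np.arctan2(e[:,1],e[:,0])))
rep("rib",cast(ct,A([(189,185),(229,184),(224,319),(184,318)]),.051))
rep("sole",cast(ct,A([(181,160),(253,163),(243,334),(172,329)]),.016))
rep("pad",cast(ct,A([(233,94),(349,96),(346,310),(232,307)]),.004))
rep("rib s",cast(cs,B([(-400+1034,91),(1062-400,102),(1017-400,167),(587-400+400,160)])-0,.051) if 0 else cast(cs,B([(234,91),(262,102),(215,170),(188,160)]),.051))
rep("pad s",cast(cs,B([(138,109),(52,235),(146,268),(170,222)]),.004))
print("disc",cast(ct,A([(55,242)]),.012))
E
python3 plan.py 0.4 -0.08 0.12 88
```

```text
rib [ 0.4147 -0.0903] edges [0.0228 0.0759 0.0226 0.0747] deg [-88.4881 177.8492  88.6359  -2.0509]
sole [ 0.4146 -0.0943] edges [0.0429 0.1005 0.042  0.0992] deg [-92.2758 176.5399  86.0758  -2.9216]
pad [ 0.4404 -0.1414] edges [0.0704 0.128  0.0683 0.1274] deg [-90.8675 178.7841  88.5644  -0.2977]
rib s [ 0.4111 -0.0884] edges [0.0213 0.0698 0.0195 0.0708] deg [ 85.0856  -3.6249 -92.3035 177.819 ]
pad s [ 0.4621 -0.1373] edges [0.1297 0.0688 0.0425 0.108 ] deg [  -1.1198   90.3866 -177.3693 -143.4619]
disc [[ 0.4165 -0.0008  0.012 ]]
turn -0.127  shift x 0.1208 y 0.1767 z 0.0251
t 39.22 p [ 0.5145 -0.2608  0.1451] phi 80.72 F [ 0.   0.5 -0.9] w 0.0602 g 0.0 j1 -0.67 j6 -2.08
```

```bash
python3 plan.py 0.4145 -0.091 0.1 87.3; echo '[[[0,0,0],-0.115],[[4.2,6.8,0],0],[[4.2,6.8,0],0],[[4.2,6.8,0],0],[[4.2,6.8,0],0]]' > mv.in && python3 shift.py mv.in 0.05
echo '[[[4.2,6.8,0],0],[[0,0,0],0],[[0,0,0],0]]' > mv.in && python3 shift.py mv.in
python3 plan.py 0.4145 -0.091 0.046 87.3
```

```text
turn -0.115  shift x 0.1079 y 0.1649 z 0.0451
t 39.22 p [ 0.5145 -0.2608  0.1451] phi 80.72 F [ 0.   0.5 -0.9] w 0.0602 g 0.0 j1 -0.67 j6 -2.08
t: 39.63
ee_pos: [0.4347, -0.1192, 0.1421]
orientation: [[-0.999, 0.048, -0.001], [0.048, 0.999, 0.001], [0.001, 0.0, -1.0]]
contact_force: [0.8, -0.2, 0.4]
gripper_width: 0.05
grasp_force: 0.0
t: 39.88
ee_pos: [0.4162, -0.0847, 0.1427]
orientation: [[-0.999, 0.045, -0.0], [0.045, 0.999, -0.0], [0.0, -0.0, -1.0]]
contact_force: [1.6, -0.5, -0.8]
gripper_width: 0.0502
grasp_force: 0.0
turn 0.002  shift x 0.0014 y -0.0063 z 0.0967
t 39.88 p [ 0.4162 -0.0847  0.1427] phi 87.40 F [ 1.6 -0.5 -0.8] w 0.0502 g 0.0 j1 -0.48 j6 -2.00
```

```bash
echo '[[[0.28,-1.2,4],0.002],[[0,0,6],0],[[0,0,5],0],[[0,0,0],0],[[0,0,0],0]]' > mv.in && python3 shift.py mv.in
python3 plan.py 0.4145 -0.091 0.046 87.3
```

```text
t: 40.3
ee_pos: [0.4152, -0.0926, 0.0673]
orientation: [[-0.999, 0.05, -0.002], [0.05, 0.999, 0.001], [0.002, 0.001, -1.0]]
contact_force: [0.4, 0.4, 0.5]
gripper_width: 0.0498
grasp_force: 0.0
turn -0.003  shift x 0.0008 y 0.0016 z 0.0213
t 40.30 p [ 0.4152 -0.0926  0.0673] phi 87.11 F [0.4 0.4 0.5] w 0.0498 g 0.0 j1 -0.50 j6 -2.02
```

```bash
echo '[[[0.16,0.32,2.4],0],[[0,0,1.8],0],[[0,0,0],0],[[0,0,0],0]]' > mv.in && python3 shift.py mv.in
python3 plan.py 0.4145 -0.091 0.046 87.3
echo '[[[0,0,0],0],[[0,0,0],0],[[0,0,0],0],[[0,0,0],0]]' > mv.in && python3 shift.py mv.in 0
python3 plan.py 0.4145 -0.091 0.046 87.3
echo '[[[0,0,-2],0],[[0,0,-4],0],[[0,0,-6],0],[[0,0,0],0],[[0,0,0],0]]' > mv.in && python3 shift.py mv.in
python3 plan.py 0.4405 -0.1405 0.06 88.7
python3 - <<'E'
from h import *
im,_=shot("scene");b=cv2.resize(im[100:200,220:320],None,fx=5,fy=5,interpolation=cv2.INTER_CUBIC)
cv2.imwrite("pics/k.png",b[:,:,::-1])
E
```

```text
t: 40.63
ee_pos: [0.4147, -0.0908, 0.0472]
orientation: [[-0.999, 0.05, 0.0], [0.05, 0.999, -0.0], [-0.0, -0.0, -1.0]]
contact_force: [-0.5, 0.6, -0.8]
gripper_width: 0.0497
grasp_force: 0.0
turn -0.003  shift x 0.0002 y -0.0002 z 0.0012
t 40.63 p [ 0.4147 -0.0908  0.0472] phi 87.14 F [-0.5  0.6 -0.8] w 0.0497 g 0.0 j1 -0.49 j6 -2.01
t: 40.97
ee_pos: [0.4145, -0.0906, 0.0469]
orientation: [[-0.999, 0.05, 0.001], [0.05, 0.999, -0.0], [-0.001, -0.0, -1.0]]
contact_force: [0.6, 2.3, 0.6]
gripper_width: 0.0257
grasp_force: 0.9
turn -0.003  shift x -0.0000 y -0.0004 z 0.0009
t 40.97 p [ 0.4145 -0.0906  0.0469] phi 87.15 F [0.6 2.3 0.6] w 0.0257 g 0.9 j1 -0.49 j6 -2.01
t: 41.38
ee_pos: [0.4147, -0.0907, 0.1072]
orientation: [[-0.999, 0.05, 0.002], [0.05, 0.999, -0.001], [-0.002, -0.001, -1.0]]
contact_force: [-0.1, 0.2, -3.3]
gripper_width: 0.0216
grasp_force: 30.0
turn -0.027  shift x -0.0269 y -0.0492 z 0.0472
t 41.38 p [ 0.4147 -0.0907  0.1072] phi 87.15 F [-0.1  0.2 -3.3] w 0.0216 g 30.0 j1 -0.49 j6 -2.01
```

View pics/k.png

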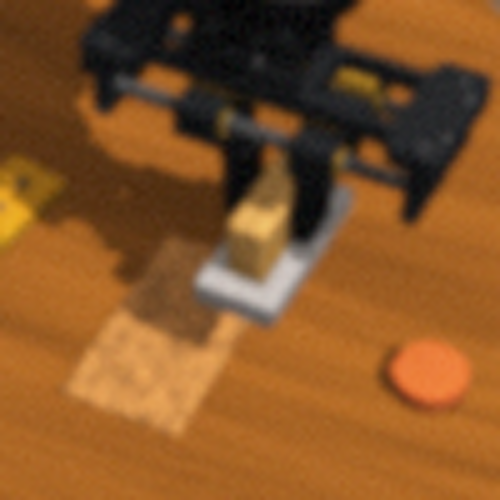

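Converted, -0.0246 m is -4.92, 0.02 m is 4.

```bash
echo '[[[-2.74,-4.92,0],-0.028],[[-2.74,-4.92,0],0],[[0,0,4],0],[[0,0,4],0],[[0,0,0],0]]' > mv.in && python3 shift.py mv.in
echo '[[[0,0,0],0]]' > mv.in && python3 shift.py mv.in
python3 plan.py 0.441 -0.1405 0.05 88.8
```

```text
t: 41.85
ee_pos: [0.4377, -0.1396, 0.0624]
orientation: [[-1.0, 0.023, -0.007], [0.023, 1.0, 0.005], [0.007, 0.004, -1.0]]
contact_force: [-0.5, 0.4, -3.5]
gripper_width: 0.0218
grasp_force: 30.0
t: 41.93
ee_pos: [0.439, -0.1401, 0.0653]
orientation: [[-1.0, 0.022, -0.004], [0.022, 1.0, 0.002], [0.004, 0.002, -1.0]]
contact_force: [0.1, -0.9, -2.2]
gripper_width: 0.0217
grasp_force: 30.0
turn -0.001  shift x -0.0020 y -0.0003 z 0.0153
t 41.93 p [ 0.439  -0.1401  0.0653] phi 88.75 F [ 0.1 -0.9 -2.2] w 0.0217 g 30.0 j1 -0.56 j6 -2.11
```

The rows are not in the units I measure in: shifts go in units of 5 mm. I convert before sending: 0.007 m is 1.4, 0.005 m is 1.

```bash
echo '[[[-0.2,0,1.4],0],[[0,0,1],0],[[0,0,0],0],[[0,0,0],0]]' > mv.in && python3 shift.py mv.in
python3 plan.py 0.441 -0.1405 0.05 88.8
```

```text
t: 42.27
ee_pos: [0.441, -0.1406, 0.0547]
orientation: [[-1.0, 0.022, -0.0], [0.022, 1.0, 0.0], [0.0, 0.0, -1.0]]
contact_force: [0.5, -0.8, -1.7]
gripper_width: 0.0218
grasp_force: 30.0
turn -0.001  shift x -0.0000 y 0.0001 z 0.0047
t 42.27 p [ 0.441  -0.1406  0.0547] phi 88.76 F [ 0.5 -0.8 -1.7] w 0.0218 g 30.0 j1 -0.56 j6 -2.11
```

Converted, 0.003 m is 0.6, 0.001 m is 0.2.

```bash
echo '[[[0,0,0.6],0],[[0,0,0.2],0],[[0,0,0],0]]' > mv.in && python3 shift.py mv.in
echo '[[[0,0,0.2],0],[[0,0,0],0]]' > mv.in && python3 shift.py mv.in
echo '[[[0,0,0.2],0],[[0,0,0],0]]' > mv.in && python3 shift.py mv.in
python3 plan.py 0.441 -0.1405 0.05 88.8
```

```text
t: 42.52
ee_pos: [0.4411, -0.1407, 0.0507]
orientation: [[-1.0, 0.022, 0.0], [0.022, 1.0, -0.0], [-0.0, -0.0, -1.0]]
contact_force: [0.0, -0.0, -0.7]
gripper_width: 0.0216
grasp_force: 30.0
t: 42.68
ee_pos: [0.4412, -0.1408, 0.0505]
orientation: [[-1.0, 0.022, 0.001], [0.022, 1.0, -0.0], [-0.001, -0.0, -1.0]]
contact_force: [-2.4, 2.1, 11.2]
gripper_width: 0.0217
grasp_force: 30.0
t: 42.85
ee_pos: [0.4413, -0.1408, 0.0504]
orientation: [[-1.0, 0.021, 0.001], [0.021, 1.0, -0.001], [-0.001, -0.001, -1.0]]
contact_force: [-6.9, 4.2, 24.2]
gripper_width: 0.0219
grasp_force: 30.0
turn -0.001  shift x 0.0003 y 0.0003 z 0.0004
t 42.85 p [ 0.4413 -0.1408  0.0504] phi 88.77 F [-6.9  4.2 24.2] w 0.0219 g 30.0 j1 -0.56 j6 -2.11
```

```bash
echo '[[[0,0,-0.3],0],[[0,0,0],0]]' > mv.in && python3 shift.py mv.in
echo '[[[0,0,0],0],[[0,0,0],0],[[0,0,0],0],[[0,0,0],0]]' > mv.in && python3 shift.py mv.in 0.06
echo '[[[0,0,-4],0],[[0,0,-6],0],[[0,0,-6],0.07],[[0,0,0],0.067],[[0,0,0],0]]' > mv.in && python3 shift.py mv.in
python3 plan.py 0.515 -0.2613 0.1 80.9
```

```text
t: 43.02
ee_pos: [0.4412, -0.1408, 0.0506]
orientation: [[-1.0, 0.022, 0.001], [0.022, 1.0, -0.001], [-0.001, -0.001, -1.0]]
contact_force: [1.6, 0.8, 1.6]
gripper_width: 0.0217
grasp_force: 30.0
t: 43.35
ee_pos: [0.441, -0.1407, 0.05]
orientation: [[-1.0, 0.022, -0.0], [0.022, 1.0, 0.0], [0.0, 0.0, -1.0]]
contact_force: [0.3, 0.3, 0.7]
gripper_width: 0.0465
grasp_force: 0.0
t: 43.77
ee_pos: [0.4415, -0.141, 0.1313]
orientation: [[-0.987, 0.16, 0.003], [0.16, 0.987, -0.002], [-0.003, -0.001, -1.0]]
contact_force: [-0.5, -0.2, -0.3]
gripper_width: 0.0597
grasp_force: 0.0
turn -0.002  shift x -0.0916 y -0.1072 z 0.0313
t 43.77 p [ 0.4415 -0.141   0.1313] phi 80.77 F [-0.5 -0.2 -0.3] w 0.0597 g 0.0 j1 -0.56 j6 -1.97
```

```bash
echo '[[[-4.58,-5.36,0],-0.002],[[-4.58,-5.36,0],0],[[-4.58,-5.36,0],0],[[-4.58,-5.36,4],0],[[0,0,6],0]]' > mv.in && python3 shift.py mv.in
echo '[[[0,0,4],0],[[0,0,0],0],[[0,0,0],0]]' > mv.in && python3 shift.py mv.in
python3 plan.py 0.515 -0.2613 0.04 80.9
python3 - <<'E'
from h import *
np.set_printoptions(precision=4,suppress=True)
im,c=shot("scene")
A=lambda p:p
# scraper vs pad from masks: light-grey sole
h=cv2.cvtColor(im,cv2.COLOR_RGB2HSV)
cv2.imwrite("pics/l.png",cv2.resize(im[120:200,170:290],None,fx=5,fy=5,interpolation=cv2.INTER_CUBIC)[:,:,::-1])
E
```

```text
t: 44.18
ee_pos: [0.5174, -0.2663, 0.0804]
orientation: [[-0.988, 0.156, 0.006], [0.156, 0.988, -0.005], [-0.006, -0.004, -1.0]]
contact_force: [0.8, -0.6, -0.4]
gripper_width: 0.0605
grasp_force: 0.0
t: 44.43
ee_pos: [0.514, -0.2604, 0.0589]
orientation: [[-0.988, 0.155, -0.003], [0.155, 0.988, 0.002], [0.003, 0.002, -1.0]]
contact_force: [0.2, -0.5, 0.9]
gripper_width: 0.06
grasp_force: 0.0
turn 0.003  shift x -0.0011 y -0.0007 z 0.0189
t 44.43 p [ 0.514  -0.2604  0.0589] phi 81.09 F [ 0.2 -0.5  0.9] w 0.0600 g 0.0 j1 -0.67 j6 -2.09
```

View pics/l.png

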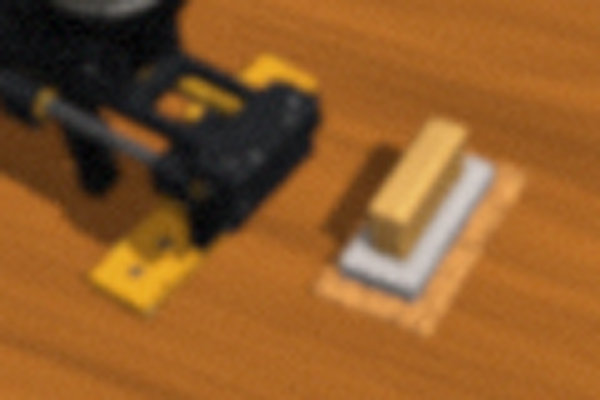

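Converted, 0.018 m is 3.6, -0.0011 m is -0.22.

```bash
echo '[[[-0.22,-0.14,3.6],0.003],[[0,0,0],0],[[0,0,0],0]]' > mv.in && python3 shift.py mv.in
python3 plan.py 0.515 -0.2613 0.024 80.9
```

```text
t: 44.73
ee_pos: [0.5158, -0.2617, 0.043]
orientation: [[-0.987, 0.158, 0.0], [0.158, 0.987, -0.0], [-0.0, -0.0, -1.0]]
contact_force: [0.0, -0.3, 1.6]
gripper_width: 0.0599
grasp_force: 0.0
turn -0.000  shift x 0.0008 y 0.0003 z 0.0190
t 44.73 p [ 0.5158 -0.2617  0.043 ] phi 80.89 F [ 0.  -0.3  1.6] w 0.0599 g 0.0 j1 -0.67 j6 -2.08
```

```bash
echo '[[[0.1,0.06,2],0],[[0,0,1.6],0],[[0,0,0],0],[[0,0,0],0]]' > mv.in && python3 shift.py mv.in
echo '[[[0,0,0],0],[[0,0,0],0],[[0,0,0],0],[[0,0,0],0]]' > mv.in && python3 shift.py mv.in 0
python3 plan.py 0.515 -0.2613 0.024 80.9
echo '[[[0,0,-2],0],[[0,0,-6],0],[[0,0,-8],0],[[0,0,-10],0.112],[[0,0,0],0.112]]' > mv.in && python3 shift.py mv.in
echo '[[[0,0,0],0.112],[[0,0,0],0.112],[[0,0,0],0.112],[[0,0,0],0.112],[[0,0,0],0.112]]' > mv.in && python3 shift.py mv.in
echo '[[[0,0,0],0.112],[[0,0,0],0.112],[[0,0,0],0.112],[[0,0,0],0.112],[[0,0,0],0.112]]' > mv.in && python3 shift.py mv.in
python3 plan.py 0.5871 0.1441 0.14 3.9
```

```text
t: 45.07
ee_pos: [0.515, -0.2613, 0.0238]
orientation: [[-0.987, 0.159, -0.001], [0.159, 0.987, 0.001], [0.001, 0.0, -1.0]]
contact_force: [-0.3, 0.6, 0.4]
gripper_width: 0.0599
grasp_force: 0.0
t: 45.4
ee_pos: [0.5153, -0.2614, 0.0243]
orientation: [[-0.987, 0.159, 0.0], [0.159, 0.987, -0.0], [-0.0, -0.0, -1.0]]
contact_force: [0.6, 1.1, 1.3]
gripper_width: 0.0395
grasp_force: 30.0
turn -0.001  shift x 0.0003 y 0.0001 z 0.0003
t 45.40 p [ 0.5153 -0.2614  0.0243] phi 80.85 F [0.6 1.1 1.3] w 0.0395 g 30.0 j1 -0.67 j6 -2.08
t: 45.82
ee_pos: [0.5175, -0.2632, 0.1544]
orientation: [[-0.925, 0.379, 0.01], [0.379, 0.925, -0.008], [-0.012, -0.004, -1.0]]
contact_force: [0.9, -1.4, -1.1]
gripper_width: 0.0396
grasp_force: 30.0
t: 46.23
ee_pos: [0.515, -0.2613, 0.1463]
orientation: [[-0.582, 0.813, -0.0], [0.813, 0.582, 0.0], [0.0, -0.0, -1.0]]
contact_force: [-0.5, -0.5, -2.5]
gripper_width: 0.0397
grasp_force: 30.0
t: 46.65
ee_pos: [0.515, -0.2613, 0.1462]
orientation: [[-0.061, 0.998, -0.0], [0.998, 0.061, 0.0], [0.0, -0.0, -1.0]]
contact_force: [0.5, -0.4, -2.2]
gripper_width: 0.0394
grasp_force: 30.0
turn -0.007  shift x 0.3996 y 0.0995 z 0.0062
t 46.65 p [ 0.515  -0.2613  0.1462] phi 3.52 F [ 0.5 -0.4 -2.2] w 0.0394 g 30.0 j1 -0.67 j6 -0.73
```

Converted, 0.0333 m is 6.66, 0.0083 m is 1.66.

```bash
echo '[[[6.66,1.66,0],-0.007],[[6.66,1.66,0],0],[[6.66,1.66,0],0],[[6.66,1.66,0],0],[[6.66,1.66,0],0]]' > mv.in && python3 shift.py mv.in
echo '[[[6.66,1.66,0],0],[[6.66,1.66,0],0],[[6.66,1.66,0],0],[[6.66,1.66,0],0],[[6.66,1.66,0],0]]' > mv.in && python3 shift.py mv.in
echo '[[[6.66,1.66,0],0],[[6.66,1.66,0],0],[[0,0,4],0],[[0,0,0],0],[[0,0,0],0]]' > mv.in && python3 shift.py mv.in
python3 plan.py 0.5871 0.1441 0.115 3.9
```

```text
t: 47.07
ee_pos: [0.5443, -0.0908, 0.1463]
orientation: [[-0.074, 0.997, 0.0], [0.997, 0.074, -0.0], [-0.0, 0.0, -1.0]]
contact_force: [0.2, -0.3, -2.1]
gripper_width: 0.0395
grasp_force: 30.0
t: 47.48
ee_pos: [0.5734, 0.0785, 0.1463]
orientation: [[-0.074, 0.997, 0.0], [0.997, 0.074, -0.0], [-0.0, 0.0, -1.0]]
contact_force: [0.8, -0.6, -2.4]
gripper_width: 0.0397
grasp_force: 30.0
t: 47.9
ee_pos: [0.5845, 0.1442, 0.1254]
orientation: [[-0.074, 0.997, -0.002], [0.997, 0.074, -0.0], [-0.0, -0.002, -1.0]]
contact_force: [0.8, -0.2, -2.3]
gripper_width: 0.0397
grasp_force: 30.0
turn 0.006  shift x -0.0003 y 0.0025 z 0.0104
t 47.90 p [0.5845 0.1442 0.1254] phi 4.26 F [ 0.8 -0.2 -2.3] w 0.0397 g 30.0 j1 0.05 j6 -0.03
```

```bash
echo '[[[0,0.5,1.2],0.006],[[0,0,0.8],0],[[0,0,0],0],[[0,0,0],0]]' > mv.in && python3 shift.py mv.in
python3 plan.py 0.5871 0.1441 0.1043 3.9
```

```text
t: 48.23
ee_pos: [0.5878, 0.144, 0.1159]
orientation: [[-0.067, 0.998, -0.0], [0.998, 0.067, -0.0], [-0.0, -0.0, -1.0]]
contact_force: [0.7, 0.2, -1.9]
gripper_width: 0.0394
grasp_force: 30.0
turn -0.001  shift x 0.0002 y -0.0007 z 0.0116
t 48.23 p [0.5878 0.144  0.1159] phi 3.84 F [ 0.7  0.2 -1.9] w 0.0394 g 30.0 j1 0.05 j6 -0.02
```

Converted, 0.004 m is 0.8, 0.003 m is 0.6.

```bash
echo '[[[0.04,-0.14,0.8],0],[[0,0,0.8],0],[[0,0,0.6],0],[[0,0,0],0],[[0,0,0],0]]' > mv.in && python3 shift.py mv.in
python3 plan.py 0.5871 0.1441 0.1043 3.9
```

```text
t: 48.65
ee_pos: [0.5869, 0.1447, 0.1046]
orientation: [[-0.068, 0.998, -0.0], [0.998, 0.068, -0.0], [-0.0, -0.0, -1.0]]
contact_force: [0.3, 0.6, -2.1]
gripper_width: 0.0395
grasp_force: 30.0
turn -0.000  shift x -0.0007 y 0.0001 z 0.0003
t 48.65 p [0.5869 0.1447 0.1046] phi 3.90 F [ 0.3  0.6 -2.1] w 0.0395 g 30.0 j1 0.05 j6 -0.02
```

Converted, 0.0004 m is 0.08.

```bash
echo '[[[0,0,0.08],0],[[0,0,0],0]]' > mv.in && python3 shift.py mv.in
echo '[[[0,0,0],0],[[0,0,0],0],[[0,0,0],0]]' > mv.in && python3 shift.py mv.in 0.06
echo '[[[0,0,-4],0],[[0,0,-6],0],[[0,0,-4],-0.11],[[0,0,0],-0.11],[[0,0,0],-0.11]]' > mv.in && python3 shift.py mv.in
echo '[[[0,0,0],-0.11],[[0,0,0],-0.11],[[0,0,0],-0.11],[[0,0,0],-0.11],[[0,0,0],-0.11]]' > mv.in && python3 shift.py mv.in
echo '[[[0,0,0],-0.11],[[0,0,0],-0.11],[[0,0,0],-0.11],[[0,0,0],-0.11],[[0,0,0],0]]' > mv.in && python3 shift.py mv.in
python3 plan.py 0.399 -0.2693 0.1 79.6
```

```text
t: 48.82
ee_pos: [0.587, 0.1447, 0.1043]
orientation: [[-0.068, 0.998, -0.0], [0.998, 0.068, -0.0], [-0.0, -0.0, -1.0]]
contact_force: [-0.1, 0.4, -1.8]
gripper_width: 0.0395
grasp_force: 30.0
t: 49.07
ee_pos: [0.5871, 0.1448, 0.1045]
orientation: [[-0.068, 0.998, 0.0], [0.998, 0.068, 0.0], [0.0, 0.0, -1.0]]
contact_force: [-0.1, -0.3, -0.2]
gripper_width: 0.0573
grasp_force: 0.0
t: 49.48
ee_pos: [0.5876, 0.1448, 0.176]
orientation: [[-0.393, 0.92, 0.003], [0.92, 0.393, 0.0], [-0.001, 0.003, -1.0]]
contact_force: [-1.2, -0.3, -1.3]
gripper_width: 0.0598
grasp_force: 0.0
t: 49.9
ee_pos: [0.587, 0.1448, 0.1745]
orientation: [[-0.815, 0.579, 0.0], [0.579, 0.815, 0.0], [-0.0, 0.0, -1.0]]
contact_force: [0.1, -1.0, -1.2]
gripper_width: 0.0601
grasp_force: 0.0
t: 50.32
ee_pos: [0.5871, 0.1447, 0.1745]
orientation: [[-0.984, 0.178, 0.0], [0.178, 0.984, -0.0], [-0.0, 0.0, -1.0]]
contact_force: [-0.0, -0.1, 0.4]
gripper_width: 0.0598
grasp_force: 0.0
turn 0.003  shift x 0.1102 y -0.4412 z 0.0745
t 50.32 p [0.5871 0.1447 0.1745] phi 79.75 F [-0.  -0.1  0.4] w 0.0598 g 0.0 j1 0.05 j6 -1.34
```

Converted, -0.0339 m is -6.78, 0.0085 m is 1.7.

```bash
echo '[[[1.7,-6.78,0],0.003],[[1.7,-6.78,0],0],[[1.7,-6.78,0],0],[[1.7,-6.78,0],0],[[1.7,-6.78,0],0]]' > mv.in && python3 shift.py mv.in
echo '[[[1.7,-6.78,0],0],[[1.7,-6.78,0],0],[[1.7,-6.78,0],0],[[1.7,-6.78,0],0],[[1.7,-6.78,0],0]]' > mv.in && python3 shift.py mv.in
echo '[[[1.7,-6.78,0],0],[[1.7,-6.78,4],0],[[1.7,-6.78,6],0],[[0,0,6],0],[[0,0,4],0]]' > mv.in && python3 shift.py mv.in
echo '[[[0,0,2],0],[[0,0,0],0],[[0,0,0],0]]' > mv.in && python3 shift.py mv.in
python3 plan.py 0.399 -0.2693 0.04 79.6
python3 - <<'E'
from h import *
np.set_printoptions(precision=4,suppress=True)
im,c=shot("scene")
cv2.imwrite("pics/m.png",np.hstack([cv2.resize(im[120:200,220:290],None,fx=5,fy=5,interpolation=cv2.INTER_CUBIC),cv2.resize(im[190:270,300:385],None,fx=5,fy=5,interpolation=cv2.INTER_CUBIC)])[:,:,::-1])
E
```

```text
t: 50.73
ee_pos: [0.5131, -0.0153, 0.1745]
orientation: [[-0.982, 0.188, 0.001], [0.188, 0.982, -0.0], [-0.001, -0.0, -1.0]]
contact_force: [0.7, 0.3, -0.9]
gripper_width: 0.06
grasp_force: 0.0
t: 51.15
ee_pos: [0.44, -0.1741, 0.1746]
orientation: [[-0.982, 0.189, 0.001], [0.189, 0.982, -0.0], [-0.001, -0.0, -1.0]]
contact_force: [0.8, -0.6, 0.3]
gripper_width: 0.0601
grasp_force: 0.0
t: 51.57
ee_pos: [0.3973, -0.266, 0.0753]
orientation: [[-0.981, 0.192, -0.001], [0.192, 0.981, 0.001], [0.001, 0.001, -1.0]]
contact_force: [0.2, 0.1, -0.8]
gripper_width: 0.0603
grasp_force: 0.0
t: 51.82
ee_pos: [0.3989, -0.265, 0.0678]
orientation: [[-0.983, 0.186, 0.0], [0.186, 0.983, -0.0], [-0.0, -0.0, -1.0]]
contact_force: [0.6, -0.9, 0.2]
gripper_width: 0.0603
grasp_force: 0.0
turn -0.005  shift x -0.0009 y -0.0042 z 0.0278
t 51.82 p [ 0.3989 -0.265   0.0678] phi 79.30 F [ 0.6 -0.9  0.2] w 0.0603 g 0.0 j1 -0.83 j6 -2.22
```

View pics/m.png

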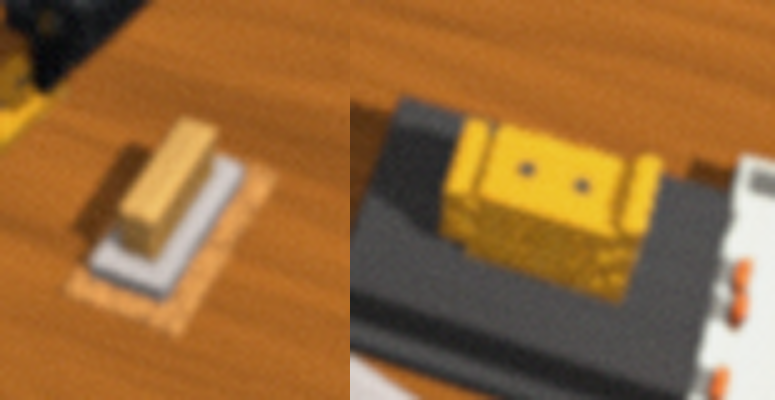

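```bash
echo '[[[-0.18,-0.8,3],-0.005],[[0,0,2.4],0],[[0,0,0],0],[[0,0,0],0]]' > mv.in && python3 shift.py mv.in
python3 plan.py 0.399 -0.2693 0.024 79.6
```

```text
t: 52.2
ee_pos: [0.3991, -0.2692, 0.0412]
orientation: [[-0.984, 0.18, 0.001], [0.18, 0.984, -0.001], [-0.001, -0.001, -1.0]]
contact_force: [0.8, 0.1, 0.5]
gripper_width: 0.0602
grasp_force: 0.0
turn 0.001  shift x 0.0000 y -0.0001 z 0.0172
t 52.20 p [ 0.3991 -0.2692  0.0412] phi 79.64 F [0.8 0.1 0.5] w 0.0602 g 0.0 j1 -0.84 j6 -2.23
```

Converted, 0.01 m is 2, 0.006 m is 1.2.

```bash
echo '[[[0,0,2],0],[[0,0,1.2],0],[[0,0,0],0],[[0,0,0],0]]' > mv.in && python3 shift.py mv.in
echo '[[[0,0,0],0],[[0,0,0],0],[[0,0,0],0],[[0,0,0],0]]' > mv.in && python3 shift.py mv.in 0
python3 plan.py 0.399 -0.2693 0.024 79.6
echo '[[[0,0,-2],0],[[0,0,-6],0],[[0,0,-8],0],[[0,0,-10],0.11],[[0,0,-2],0.11]]' > mv.in && python3 shift.py mv.in
echo '[[[0,0,0],0.11],[[0,0,0],0.11],[[0,0,0],0.11],[[0,0,0],0.11],[[0,0,0],0.11]]' > mv.in && python3 shift.py mv.in
echo '[[[0,0,0],0.11],[[0,0,0],0.11],[[0,0,0],0.11],[[0,0,0],0.11],[[0,0,0],0.11]]' > mv.in && python3 shift.py mv.in
python3 plan.py 0.5885 0.1264 0.15 3.9
```

```text
t: 52.53
ee_pos: [0.3986, -0.269, 0.0241]
orientation: [[-0.984, 0.18, -0.0], [0.18, 0.984, 0.0], [0.0, 0.0, -1.0]]
contact_force: [0.8, -0.5, -0.0]
gripper_width: 0.0599
grasp_force: 0.0
t: 52.87
ee_pos: [0.3987, -0.2691, 0.0244]
orientation: [[-0.984, 0.18, 0.0], [0.18, 0.984, -0.0], [-0.0, -0.0, -1.0]]
contact_force: [0.5, 1.2, 0.9]
gripper_width: 0.0396
grasp_force: 30.0
turn 0.001  shift x -0.0003 y -0.0001 z 0.0004
t 52.87 p [ 0.3987 -0.2691  0.0244] phi 79.64 F [0.5 1.2 0.9] w 0.0396 g 30.0 j1 -0.84 j6 -2.23
t: 53.28
ee_pos: [0.3999, -0.2704, 0.1622]
orientation: [[-0.919, 0.394, 0.006], [0.394, 0.919, -0.007], [-0.008, -0.004, -1.0]]
contact_force: [0.9, -0.4, -1.0]
gripper_width: 0.0396
grasp_force: 30.0
t: 53.7
ee_pos: [0.3984, -0.2689, 0.1565]
orientation: [[-0.577, 0.817, 0.0], [0.817, 0.577, -0.0], [-0.0, -0.0, -1.0]]
contact_force: [0.8, 0.7, -2.0]
gripper_width: 0.0392
grasp_force: 30.0
t: 54.12
ee_pos: [0.3984, -0.2689, 0.1564]
orientation: [[-0.065, 0.998, -0.0], [0.998, 0.065, -0.0], [-0.0, -0.0, -1.0]]
contact_force: [-0.1, 0.2, -2.0]
gripper_width: 0.0393
grasp_force: 30.0
turn -0.003  shift x 0.3815 y 0.2165 z 0.0064
t 54.12 p [ 0.3984 -0.2689  0.1564] phi 3.70 F [-0.1  0.2 -2. ] w 0.0393 g 30.0 j1 -0.84 j6 -0.90
```

Converted, 0.0294 m is 5.88, 0.0167 m is 3.34.

```bash
echo '[[[5.88,3.34,0],-0.003],[[5.88,3.34,0],0],[[5.88,3.34,0],0],[[5.88,3.34,0],0],[[5.88,3.34,0],0]]' > mv.in && python3 shift.py mv.in
echo '[[[5.88,3.34,0],0],[[5.88,3.34,0],0],[[5.88,3.34,0],0],[[5.88,3.34,0],0],[[5.88,3.34,0],0]]' > mv.in && python3 shift.py mv.in
echo '[[[5.88,3.34,0],0],[[5.88,3.34,0],0],[[5.88,3.34,0],0],[[0,0,4],0],[[0,0,0],0]]' > mv.in && python3 shift.py mv.in
echo '[[[0,0,0],0]]' > mv.in && python3 shift.py mv.in
python3 plan.py 0.5885 0.1267 0.126 3.9
```

```text
t: 54.53
ee_pos: [0.4715, -0.1148, 0.1566]
orientation: [[-0.073, 0.997, 0.0], [0.997, 0.073, -0.0], [-0.0, 0.0, -1.0]]
contact_force: [0.2, -0.5, -1.9]
gripper_width: 0.0393
grasp_force: 30.0
t: 54.95
ee_pos: [0.544, 0.038, 0.1565]
orientation: [[-0.073, 0.997, -0.0], [0.997, 0.073, -0.0], [-0.0, -0.0, -1.0]]
contact_force: [1.1, -0.8, -1.9]
gripper_width: 0.0396
grasp_force: 30.0
t: 55.37
ee_pos: [0.586, 0.1293, 0.1333]
orientation: [[-0.075, 0.997, -0.005], [0.997, 0.075, -0.0], [0.0, -0.005, -1.0]]
contact_force: [-1.4, 0.7, -1.9]
gripper_width: 0.0394
grasp_force: 30.0
t: 55.45
ee_pos: [0.5866, 0.1277, 0.1355]
orientation: [[-0.073, 0.997, -0.003], [0.997, 0.073, -0.0], [-0.0, -0.003, -1.0]]
contact_force: [0.6, -1.0, -1.6]
gripper_width: 0.0393
grasp_force: 30.0
turn 0.005  shift x -0.0012 y 0.0019 z 0.0095
t 55.45 p [0.5866 0.1277 0.1355] phi 4.20 F [ 0.6 -1.  -1.6] w 0.0393 g 30.0 j1 0.02 j6 -0.05
```

```bash
echo '[[[-0.24,0.38,1],0.005],[[0,0,0.8],0],[[0,0,0],0],[[0,0,0],0]]' > mv.in && python3 shift.py mv.in
python3 plan.py 0.5885 0.1267 0.1144 3.9
```

```text
t: 55.78
ee_pos: [0.5893, 0.1263, 0.1271]
orientation: [[-0.067, 0.998, -0.0], [0.998, 0.067, 0.0], [0.0, -0.0, -1.0]]
contact_force: [0.7, 0.6, -1.6]
gripper_width: 0.0393
grasp_force: 30.0
turn -0.001  shift x 0.0005 y -0.0008 z 0.0127
t 55.78 p [0.5893 0.1263 0.1271] phi 3.85 F [ 0.7  0.6 -1.6] w 0.0393 g 30.0 j1 0.02 j6 -0.05
```

```bash
echo '[[[0.06,-0.16,0.8],0],[[0,0,0.8],0],[[0,0,0.8],0],[[0,0,0],0],[[0,0,0],0]]' > mv.in && python3 shift.py mv.in
python3 plan.py 0.5885 0.1267 0.1144 3.9
```

```text
t: 56.2
ee_pos: [0.5884, 0.1271, 0.1146]
orientation: [[-0.068, 0.998, -0.0], [0.998, 0.068, -0.0], [0.0, -0.0, -1.0]]
contact_force: [-0.2, -1.4, -1.7]
gripper_width: 0.0394
grasp_force: 30.0
turn 0.000  shift x -0.0004 y 0.0001 z 0.0002
t 56.20 p [0.5884 0.1271 0.1146] phi 3.90 F [-0.2 -1.4 -1.7] w 0.0394 g 30.0 j1 0.02 j6 -0.05
```

Converted, 0.0003 m is 0.06.

```bash
echo '[[[0,0,0.06],0],[[0,0,0],0]]' > mv.in && python3 shift.py mv.in
echo '[[[0,0,0],0],[[0,0,0],0],[[0,0,0],0]]' > mv.in && python3 shift.py mv.in 0.06
echo '[[[0,0,-4],0],[[0,0,-6],0],[[0,0,-7],0],[[0,0,-7],0],[[0,0,0],0]]' > mv.in && python3 shift.py mv.in
echo '[[[5,-5,0],0],[[5,-5,0],0],[[5,-5,0],0],[[5,-5,0],0],[[5,-5,0],0]]' > mv.in && python3 shift.py mv.in
echo '[[[5,-5,0],0],[[5,-5,0],0],[[5,-5,0],0],[[5,-5,0],0],[[5,-5,0],0]]' > mv.in && python3 shift.py mv.in
echo '[[[5,-5,0],0],[[5,-5,0],0],[[5,-5,0],0],[[0,0,0],0],[[0,0,0],0]]' > mv.in && python3 shift.py mv.in
python3 - <<'E'
from h import *
np.set_printoptions(precision=4,suppress=True)
for n in("top","scene"):
    im,c=shot(n); cv2.imwrite(f"pics/z_{n}.png",im[:,:,::-1])
    for q in brackets(n,im,c,.10): print(n,*q)
    h=cv2.cvtColor(im,cv2.COLOR_RGB2HSV)
    m=(h[...,0]<=12)&(h[...,1]>165)&(h[...,2]>150)
    for b,s,ce in blobs(m,5,600): print(" orange",n,ce,s[4],cast(c,ce,.008)[0])
    # sole: grey low saturation near pad
    uv=proj(c,[[.44,-.14,.02]])[0].astype(int); M=np.zeros(h.shape[:2],bool); M[uv[1]-28:uv[1]+28,uv[0]-28:uv[0]+28]=1
    for b,s,ce in blobs(M&(h[...,1]<90)&(h[...,2]>110),60,900):
        r=cv2.minAreaRect(np.argwhere(b)[:,::-1].astype(np.float32)); P=cast(c,cv2.boxPoints(r),.018);print(" sole",n,P.mean(0),np.linalg.norm(np.diff(P,axis=0),axis=1),np.degrees(np.arctan2(*(np.roll(P,-1,0)-P)[:,[1,0]].T)))
    rib=M&(h[...,0]>=17)&(h[...,0]<=22)&(h[...,2]>185)&(h[...,1]<165)
    for b,s,ce in blobs(rib,40,900): print(" rib",n,ce,s[4],cast(c,ce,.054)[0])
E
```

```text
t: 56.37
ee_pos: [0.5885, 0.1271, 0.1144]
orientation: [[-0.068, 0.998, -0.0], [0.998, 0.068, 0.0], [0.0, -0.0, -1.0]]
contact_force: [-0.3, -0.2, -2.1]
gripper_width: 0.0394
grasp_force: 30.0
t: 56.62
ee_pos: [0.5886, 0.1271, 0.1147]
orientation: [[-0.068, 0.998, 0.0], [0.998, 0.068, 0.0], [-0.0, 0.0, -1.0]]
contact_force: [0.3, -0.4, -0.5]
gripper_width: 0.0573
grasp_force: 0.0
t: 57.03
ee_pos: [0.5905, 0.1273, 0.242]
orientation: [[-0.068, 0.998, 0.012], [0.998, 0.068, 0.0], [-0.0, 0.012, -1.0]]
contact_force: [-0.6, 0.3, 1.1]
gripper_width: 0.0598
grasp_force: 0.0
t: 57.45
ee_pos: [0.4539, 0.2441, 0.2344]
orientation: [[-0.068, 0.998, 0.0], [0.998, 0.068, 0.0], [0.0, 0.0, -1.0]]
contact_force: [-0.3, 0.0, -0.0]
gripper_width: 0.06
grasp_force: 0.0
t: 57.87
ee_pos: [0.3206, 0.3603, 0.2345]
orientation: [[-0.068, 0.998, 0.0], [0.998, 0.068, 0.0], [0.0, 0.0, -1.0]]
contact_force: [0.1, 1.3, 0.1]
gripper_width: 0.0601
grasp_force: 0.0
t: 58.28
ee_pos: [0.2411, 0.4299, 0.2344]
orientation: [[-0.071, 0.997, 0.0], [0.997, 0.071, -0.0], [-0.0, 0.0, -1.0]]
contact_force: [-0.6, 0.4, 0.1]

[... 214 characters left out ...]
1 250.0262] 229 [ 0.4164 -0.0004  0.008 ]
 sole top [ 0.4412 -0.1424  0.018 ] [0.0429 0.0988 0.0425] [-89.889  179.6535  90.0577  -0.109 ]
 rib top [283.8243 241.2264] 296 [ 0.4402 -0.1414  0.054 ]
scene [340.8618 225.301 ] [0.6185 0.1309] -103.18553809065168 0.06774991185038559 0.005433032994816921 774
 orange scene [306.0345 174.4368] 174 [0.4148 0.0021 0.008 ]
 orange scene [377.6 244.6] 5 [0.5469 0.2268 0.008 ]
 orange scene [377.3333 251.1667] 6 [0.5641 0.2304 0.008 ]
 orange scene [373.1429 266.4286] 7 [0.6058 0.2311 0.008 ]
 sole scene [ 0.4436 -0.1401  0.018 ] [0.1153 0.0534 0.112 ] [ 179.4423   71.6256   -2.1029 -105.8284]
 rib scene [253.3974 153.6987] 156 [ 0.4434 -0.139   0.054 ]
```

Run:
```python
from h import *
np.set_printoptions(precision=4,suppress=True)
d=np.array([.068,-.9977,0]);o=np.array([.5884,.1303,.10])
for n in("top","scene"):
    im=cv2.imread(f"pics/z_{n}.png")[:,:,::-1];c=robot.get_calibration(n)
    for k in(-.018,.006):
        p=proj(c,o+k*d)[0];u=p.round().astype(int)
        w=im[u[1]-4:u[1]+5,u[0]-4:u[0]+5,0].astype(float);w=np.clip(np.median(w)*.85-w,0,None)
        yy,xx=np.mgrid[u[1]-4:u[1]+5,u[0]-4:u[0]+5]
        q=np.array([(xx*w).sum(),(yy*w).sum()])/w.sum()
        print(n,k,"pred",p,"hole",q,"err mm",(cast(c,q,.10)[0]-o-k*d)[:2]*1e3)
```

```text
top -0.018 pred [151.5687 173.8424] hole [152.3244 173.4343] err mm [ 0.8949 -1.6086]
top 0.006 pred [162.6726 173.1268] hole [163.4202 172.7014] err mm [ 0.9331 -1.5935]
scene -0.018 pred [346.9165 224.5103] hole [346.8018 224.3418] err mm [-0.3089 -0.3418]
scene 0.006 pred [335.8142 221.1654] hole [335.7644 221.0211] err mm [-0.3088 -0.2074]
```

```bash
python3 -c "
from rig import robot
print(robot.close_job())"
```

```text
the job is handed in; nothing more can be done
None
```

I swept the three chips into the tray and stacked all six brackets alternately on the block. The scraper got knocked off its pad midway through stacking, so I stood it back about 1 mm from the middle; the job is handed in at 58 s with no verdict shown.

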